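# Load and lock the sloped tool-holder cradle

## Task

The sloped tool cradle stands empty and shut: swing its latch lever fully open (pointing down the slope) and pull the keeper bar right back, then lay every turning-tool holder from the mat in a bay of its own: flat on both rails, cutting head at the raised end beyond the upper rail, tail far enough down for the keeper to cover it. Then push the keeper fully home over the tails and swing the latch lever all the way round behind it. Leave the other things on the bench where they are.

Things in the scene. Friction and masses are not known exactly. Their poses are not given: they have to be found in the camera images.
- deck: sloped deck of the tool cradle. Origin: middle of the seat plane, 80 mm above the bench. x runs up the slope (0.26 rad, 15 degrees, rising away from the robot), y along the rails, z square to the slope. Two aluminium rails (8 mm thick, 290 mm long along y, tops at deck z = 0) at x = -32 and +24 mm; free below to the foot plate (top 10 mm above the bench).
- keeper (a joint): slide of the keeper, an aluminium bar 14 mm wide along y over the whole deck, its underside 25 mm above the seat plane; m along deck x: 0 = right back (clear of the holders), 0.045 = fully home, the bar (middle at deck x = -94 mm at 0, -49 mm at 0.045) over the holders' tails. Stiff: needs about 4 N, stays where it is left
- keeper_grip (a point): point on the axis of the keeper's round black upright grip (14 mm thick, 34 mm long, square to the deck), 9 mm below its top, at the bar's +y end (deck y = +166, z = 60 mm); moves with the keeper
- latch (a joint): hinge of the latch lever at the deck's -y end, axis square to the deck: 0 = lever points down the slope (-x, open), grows clockwise seen from above to 1.57 rad = lever points to +y, behind the keeper's end (locked). Stiff: about 1.5 N at the grip, stays where it is left
- latch_grip (a point): point on the axis of the latch lever's round black upright grip (14 mm thick, 34 mm long, square to the deck), 10 mm below its top, 45 mm from the hinge axis (deck z = 60 mm)
- latch_hinge (a point): point on the latch's hinge axis at the height of latch_grip, deck (-68, -185, 60) mm
- bay0 (a point): middle of one of four bays, on the seat plane, deck (0, -105, 0) mm; others at deck y = -35, +35, +105 mm. A bay is 30 mm wide along y between steel pins (6 mm thick, 14 mm high, round tops) on both rails; low stop bars (inner faces at deck x = -74 and +74 mm, tops at z = +12) close its ends. A holder well laid has its origin 10 mm above it, x up the slope
- holder0: turning-tool holder (three or four of these lie on the cork mat, 3 mm thick): dark square steel bar 20 x 20 mm, 125 mm long, about 0.36 kg; origin at the middle of its length and section; x along the bar to the cutting head; plain shank from x = -62.5 to +37.5 mm, bright narrower head 12 mm square beyond. Which way the heads point on the mat varies. None if absent
- head0 (a point): middle of the cutting head of holder0, 50 mm from its origin along x
- holder1: turning-tool holder (three or four of these lie on the cork mat, 3 mm thick): dark square steel bar 20 x 20 mm, 125 mm long, about 0.36 kg; origin at the middle of its length and section; x along the bar to the cutting head; plain shank from x = -62.5 to +37.5 mm, bright narrower head 12 mm square beyond. Which way the heads point on the mat varies. None if absent
- head1 (a point): middle of the cutting head of holder1, 50 mm from its origin along x
- holder2: turning-tool holder (three or four of these lie on the cork mat, 3 mm thick): dark square steel bar 20 x 20 mm, 125 mm long, about 0.36 kg; origin at the middle of its length and section; x along the bar to the cutting head; plain shank from x = -62.5 to +37.5 mm, bright narrower head 12 mm square beyond. Which way the heads point on the mat varies. None if absent
- head2 (a point): middle of the cutting head of holder2, 50 mm from its origin along x
- holder3: turning-tool holder (three or four of these lie on the cork mat, 3 mm thick): dark square steel bar 20 x 20 mm, 125 mm long, about 0.36 kg; origin at the middle of its length and section; x along the bar to the cutting head; plain shank from x = -62.5 to +37.5 mm, bright narrower head 12 mm square beyond. Which way the heads point on the mat varies. None if absent
- head3 (a point): middle of the cutting head of holder3, 50 mm from its origin along x
- screwdriver: bystander, leave alone: screwdriver 130 mm long lying on the mat
- socket: bystander, leave alone: steel socket, 28 mm across, 32 mm high, on the mat
- tin: bystander, leave alone: tin, 80 mm across, 130 mm high, at the back
- bowl: bystander, leave alone: blue bowl, 100 mm across, 55 mm high, at the back
- jar: bystander, leave alone: jar, 76 mm across, 100 mm high, at the back
- corebit: bystander, leave alone: dark stepped core bit standing at the back, 60 mm across, 110 mm high
- punchhead: bystander, leave alone: dark stepped punch standing near the robot, 48 mm across, 85 mm high
Not all that is in view belongs to the job. What is shaped like the holder2 but yellow is not meant.

How it is judged:
By the outcome, as a careful person would: the job done as asked, in the order asked, and still so for the second after the job is handed in, with the robot touching nothing.
Of holder0, holder1, holder2, holder3 only 3 to 4 are there at a start; the rules pass over those that are not, and their reading is None.
At some moment in a run one of holder0, holder1, holder2, holder3 may be knocked a few centimetres aside while the robot is not near it.
It also fails if it takes over 210 s, if anything falls off the work surface, if the arm or the gripper's body presses on something with over 40 N, if the wrist force passes 120 N, or if a joint passes its speed limit or range.

## Robot

A 6-joint arm with a two-finger parallel gripper is mounted at the origin on the work surface. World frame = base frame: x ahead of the robot, y to its left, z up, the work surface at z = 0. Lengths are in m, angles in rad, forces in N, time in s.
With the tool pointing down it reaches from about 0.225 to 0.875 m from the base axis. Payload 3.4 kg.
Tool frame: the origin (TCP) lies at the very end of the fingers, on their centre line; the grasp point (between the pads) lies 19 mm behind it; z points along the fingers, x is the direction in which the jaws open and shut, and the axes are right-handed (so a half turn about z gives the same grasp; the last joint's range is limited). The gripper opens to 85 mm and grips with 20 to 120 N. Pads are 22 mm wide; open, the fingers measure 114 mm over their backs; the gripper's body (76 mm by 85 mm) begins 54 mm behind the grasp point. The pads swing forward as they close: fully open they stand 13 mm farther back than shut.
Start: joints at [1.179, 0.276, 1.505, -0, 1.361, -0.121], TCP at [0.154, 0.554, 0.231] pointing down, gripper open.
Joint ranges: [-2.89, 2.89], [-0.75, 2.08], [0.22, 2.7], [-1.18, 4.32], [0.11, 2.71], [-2.7, 2.7]. Speed limits (rad/s): [2.57, 2.57, 3.14, 3.14, 3.14, 3.14].

## Interface

Orientations are given as a unit quaternion [w, x, y, z].
In Python, from rig import manip gives the robot as it stands.
- The arm moves only by the tool send_rows, never from a script. Its argument "increments" is a list of rows, each a list of 5 numbers: the opening, from 0 (shut) to 1 (fully open), then the shift along the tool's x, y, z in m, then the turn about the tool's z in rad. A call has 1 to 8 rows; each row shifts and turns the commanded pose from where the row before left it, along the tool's axes as they then stand; what a row does not reach is not made up. A row lasts 1/8 s, in which the tool goes at most 62.5 mm and 10.7 degrees, less where a joint would pass 70% of its speed; a pose out of reach is approached as far as the arm can. A call is refused whole if a number of a shift passes 0.0625 or a number of a turn 0.188, either way. A call with a gripper value outside its range is refused whole. The fingers move at their own pace and stop on an object; "squeeze" is the grip in N (left out, the last holds). Time passes only in rows, so rows that do not move let the fingers close. It gives the time, the measured TCP pose, the force and the opening at its end, in the units of the state.
- manip.get_state(): the state, without advancing time (a new reading comes with each control period).
- manip.get_image(name): name is "scene" or "top"; returns the picture (420x560x3 uint8, red, green, blue); there is no depth.
- manip.calibration(name): a dict with "fx", "fy", "cx", "cy" (pixels), "camera_from_world" (4x4, takes a point from world to camera coordinates). Camera axes: x right, y up, looking along -z (the intrinsics and any distortion apply to the point x, -y, -z); pixel columns grow to the right and rows downward; lengths in m; the calibration is good to about 2 mm. A picture is of the moment at which its call begins. calibration takes no time and is no camera call.
- manip.sign_off(): hands the job in, once; it reports no verdict.
The state is a dict: "clock": time; "qpos": joint angles; "qd": joint speeds; "effort": joint torques, N m; "position": TCP position; "ee_rot": TCP orientation; "contact_force": force on the tool from outside, world axes, zero at the start; "moment": the same for the moment, N m; "width": finger opening in m.
Only numpy, scipy, OpenCV 4.12 (cv2) and the standard library are available. Lean on these libraries where they do the work, as an engineer would, in place of code of your own. Each camera call takes 0.05 s, during which the arm holds its last target.

## Working session

There is one attempt and no reset: what is moved stays moved. The work goes in short steps, Python scripts to look and compute and a tool call to move; the robot and the scene stay as the last step left them, time stands still between calls to the robot, and variables do not carry over. Pictures are saved under pics/ and viewed, and the job is handed in when it is done.

Besides the shell and the picture viewer there is one more tool, called after ">>>" by a JSON object that holds its "name" and its "arguments", one argument or row to a line. send_rows: Moves the arm, as the interface text tells. Its arguments: {"type":"object","properties":{"increments":{"type":"array","items":{"type":"array","items":{"type":"number"}}},"squeeze":{"type":"number"}},"required":["increments"]}

```bash
mkdir -p pics; ls; python3 - <<'E'
from rig import manip
import cv2,numpy as np
print(manip.get_state())
for n in("scene","top"):
    im=manip.get_image(n); cv2.imwrite(f"pics/{n}0.png",im[:,:,::-1])
    c=manip.calibration(n); print(n,{k:(np.round(v,4).tolist()) for k,v in c.items()})
E
```

```text
pics
{'clock': 0.0, 'qpos': array([ 1.17902357e+00,  2.76617333e-01,  1.50615807e+00, -1.93424443e-05,
        1.36072652e+00, -1.20993065e-01]), 'qd': array([ 0.00010322, -0.00061289, -0.00025476, -0.00175744,  0.00046936,
        0.00047977]), 'effort': array([-8.93378165e-04, -4.16764712e+01, -2.45806038e+01, -1.85744502e-04,
        1.12394782e-02, -1.95961366e-05]), 'position': array([0.1535992 , 0.55353445, 0.23041706]), 'ee_rot': array([ 4.89951126e-04,  7.96077176e-01,  6.05194364e-01, -8.19365717e-04]), 'contact_force': array([ 0.10463276, -0.62974191,  0.01672183]), 'moment': array([-0.03094451, -0.03827647,  0.01708861]), 'width': 0.08545897025567187}
scene {'fx': 420.101, 'fy': 420.101, 'cx': 278.078, 'cy': 209.7301, 'camera_from_world': [[0.8252, 0.5645, -0.0217, -0.4417], [-0.3702, 0.5693, 0.734, 0.159], [0.4267, -0.5977, 0.6788, -1.2853], [0.0, 0.0, 0.0, 1.0]]}
top {'fx': 487.5036, 'fy': 487.5036, 'cx': 275.9256, 'cy': 209.0811, 'camera_from_world': [[-0.0261, -0.9997, 0.003, 0.0033], [0.9981, -0.0259, 0.0552, -0.564], [-0.0551, 0.0044, 0.9985, -1.4836], [0.0, 0.0, 0.0, 1.0]]}
```

View pics/scene0.png

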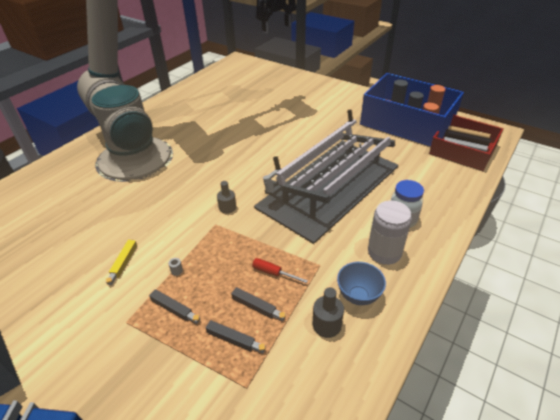

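View pics/top0.png

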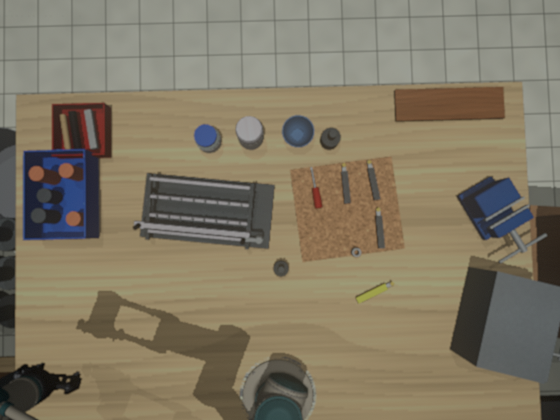

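The top view shows three dark holders on the mat at about (345,183), (373,181) and (379,229). The look-alike in yellow lies off the mat at (374,292) and is not meant. The cradle is at about (205,210). I'll enlarge both views.

```bash
cat > h.py <<'E'
import numpy as np,cv2
from rig import manip
def cal(n):
    c=manip.calibration(n); return c
def proj(n,P):
    c=cal(n);P=np.atleast_2d(P);T=np.array(c["camera_from_world"])
    p=P@T[:3,:3].T+T[:3,3]; x,y,z=p[:,0],-p[:,1],-p[:,2]
    return np.c_[c["fx"]*x/z+c["cx"],c["fy"]*y/z+c["cy"]]
def ray(n,uv):
    c=cal(n);T=np.array(c["camera_from_world"]);R=T[:3,:3]
    o=-R.T@T[:3,3]; d=np.array([(uv[0]-c["cx"])/c["fx"],-(uv[1]-c["cy"])/c["fy"],-1.])
    return o,R.T@d
def onz(n,uv,z):
    o,d=ray(n,uv); return o+d*(z-o[2])/d[2]
def tri(uvs):
    A=np.zeros((3,3));b=np.zeros(3)
    for n,uv in uvs:
        o,d=ray(n,uv);d/=np.linalg.norm(d);M=np.eye(3)-np.outer(d,d);A+=M;b+=M@o
    p=np.linalg.solve(A,b); return p,[np.round(proj(n,p)[0]-np.array(uv),1) for n,uv in uvs]
def crop(im,x0,y0,x1,y1,s,fn):
    c=cv2.resize(im[y0:y1,x0:x1,::-1],None,fx=s,fy=s,interpolation=cv2.INTER_CUBIC)
    cv2.imwrite(fn,c)
E
python3 - <<'E'
from h import *
t=cv2.imread("pics/top0.png")[:,:,::-1];s=cv2.imread("pics/scene0.png")[:,:,::-1]
crop(t,130,160,290,280,5,"pics/tc.png");crop(t,285,150,410,275,4,"pics/tm.png");crop(s,250,100,410,240,4.2,"pics/sc.png")
crop(s,130,220,330,370,4,"pics/sm.png")
E
```

```text
(no output)
```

View pics/tc.png

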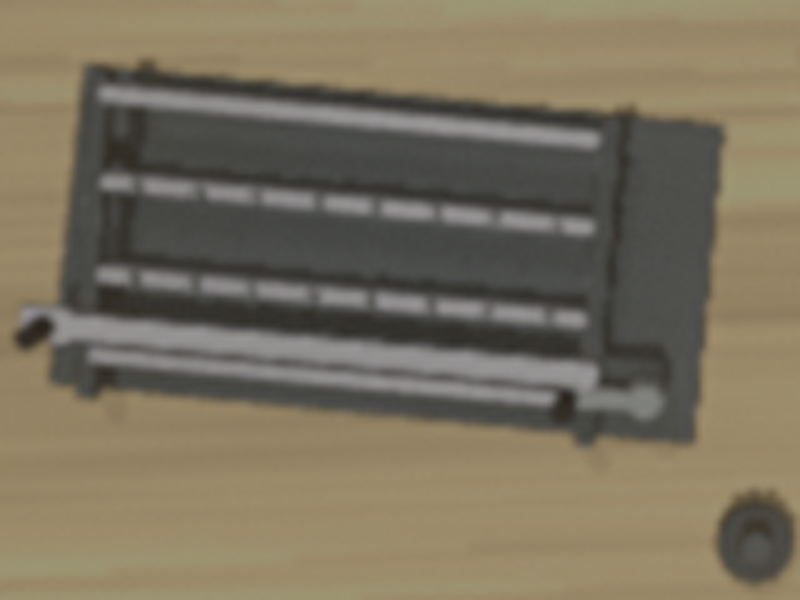

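View pics/tm.png

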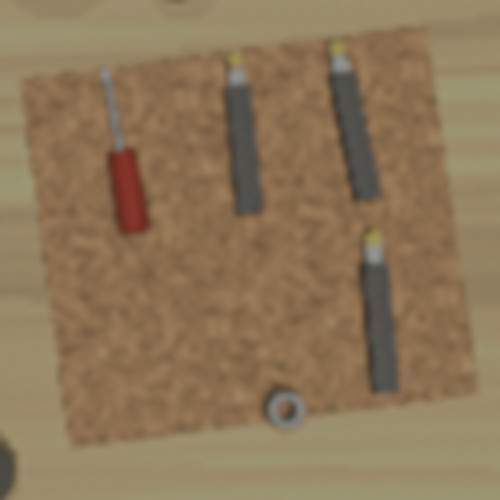

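View pics/sc.png

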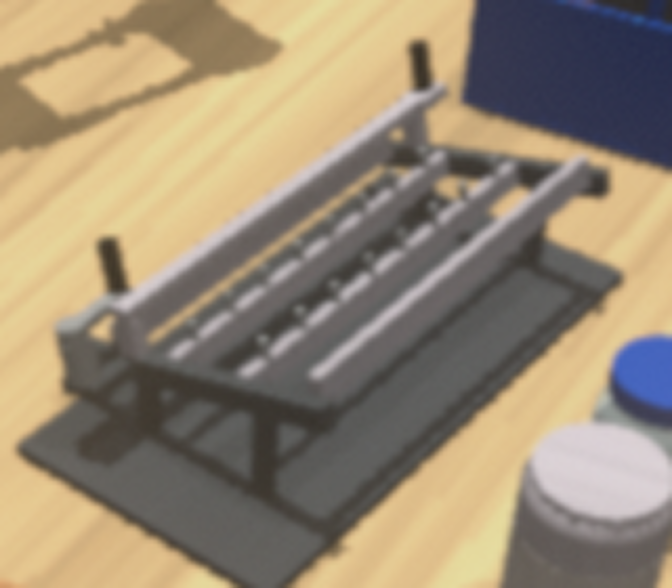

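View pics/sm.png

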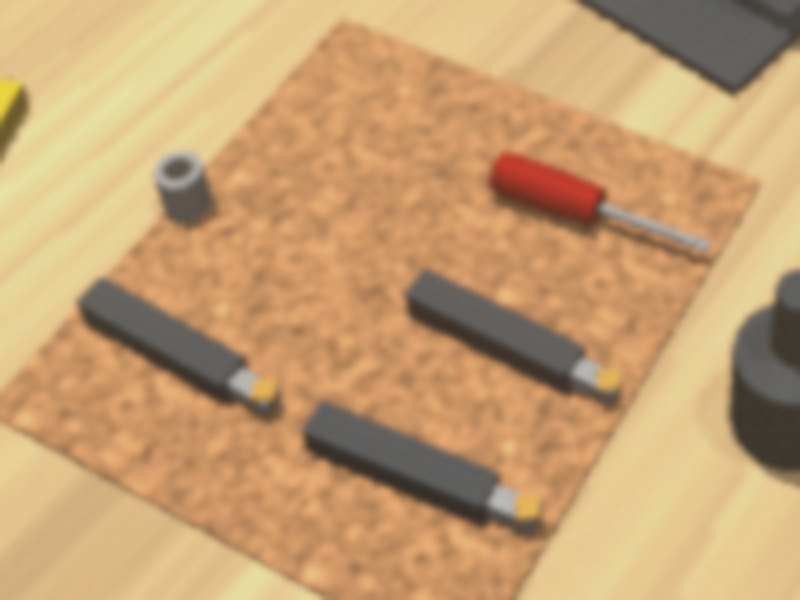

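```bash
cat >> h.py <<'E'
def Rdeck(yaw):
    c,s=np.cos(yaw),np.sin(yaw);Rz=np.array([[c,-s,0],[s,c,0],[0,0,1]])
    a=.26;c,s=np.cos(a),np.sin(a)  # x up slope
    return Rz@np.array([[c,0,-s],[0,1,0],[s,0,c]])
def dw(p,d): return np.atleast_2d(d)@Rdeck(p[2]).T+np.array([p[0],p[1],.08])
E
python3 - <<'E'
from h import *
from scipy.optimize import least_squares
D=np.array([[24,-145,0],[24,145,0],[-32,-145,0],[-32,145,0]])/1e3
T=np.array([[595,227],[102,182],[587,320],[98,275]])/5+[130,160]
S=np.array([[243,375],[510,168],[175,355],[440,158]])/4.2+[250,100]
for w in((1,1),(1,0),(0,1)):
    f=lambda p:np.r_[w[0]*(proj("top",dw(p,D))-T).ravel(),w[1]*(proj("scene",dw(p,D))-S).ravel()]
    r=least_squares(f,[.53,.2,0]);print(r.x,np.round(r.fun,1))
    if w==(1,1):p=r.x;np.save("deck.npy",p)
t=cv2.imread("pics/top0.png")[:,:,::-1].copy();s=cv2.imread("pics/scene0.png")[:,:,::-1].copy()
out=[]
for n,im in(("top",t),("scene",s)):
    big=cv2.resize(im,None,fx=4,fy=4,interpolation=cv2.INTER_CUBIC)
    for d,c in [([[-49,166,69]],(255,0,0)),([[-49,166,35]],(255,128,0)),([[-68,-140,70]],(0,255,0)),([[-68,-185,60]],(0,0,255)),([[-94,166,69]],(255,0,255))]+[([[x,y,0]],(255,255,0)) for x in(24,-32) for y in(-105,-35,35,105)]:
        u=proj(n,dw(p,np.array(d)/1e3))[0]*4; cv2.circle(big,(int(u[0]+2),int(u[1]+2)),4,c,-1)
    x0,y0,x1,y1=(520,620,1160,1120) if n=="top" else (1000,400,1640,960)
    cv2.imwrite(f"pics/ov_{n}.png",big[y0:y1,x0:x1,::-1])
E
```

```text
[ 0.56952032  0.21582252 -0.11838716] [-0.5 -0.9 -0.4 -1.  -0.4 -0.9 -0.3 -1.  -0.9  0.5 -0.4 -1.4 -1.7  0.8
 -0.5 -1.4]
[ 0.56670349  0.21465853 -0.11760846] [-0.1  0.   0.   0.   0.  -0.   0.1 -0.  -0.   0.  -0.  -0.  -0.   0.
 -0.  -0. ]
[ 0.57197147  0.21636204 -0.12083109] [-0.  -0.  -0.  -0.  -0.  -0.  -0.  -0.  -0.1  0.7  0.6 -1.2 -0.9  0.9
  0.5 -1.2]
```

View pics/ov_top.png

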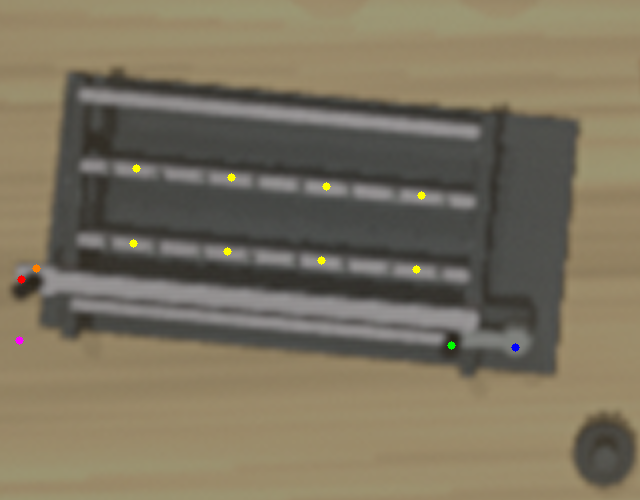

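View pics/ov_scene.png

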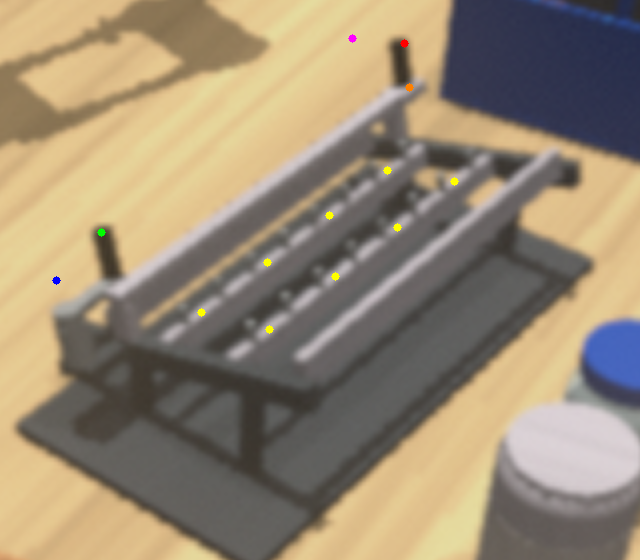

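```bash
python3 - <<'E'
from h import *
from scipy.optimize import least_squares
D=np.array([[24,-145,0],[24,145,0],[-32,-145,0],[-32,145,0],[-49,166,69],[-68,-140,70]])/1e3
u=lambda a,s,o:(np.array(a)+.5)/s-.5+o
T=np.r_[u([[595,227],[102,182],[587,320],[98,275]],5,[130,160]),u([[17,290],[449,347]],4,[130,155])]
S=np.r_[u([[243,375],[510,168],[175,355],[440,158]],4.2,[250,100]),u([[398,43],[104,230]],4,[250,100])]
for w in((1,1),(1,0),(0,1)):
    f=lambda p:np.r_[w[0]*(proj("top",dw(p,D))-T).ravel(),w[1]*(proj("scene",dw(p,D))-S).ravel()]
    r=least_squares(f,[.53,.2,0]);print(r.x,np.round(r.fun.reshape(-1,6,2),1).tolist())
for i in range(6):print(np.round(tri([("top",T[i]),("scene",S[i])])[0],4),np.round(dw([.5665,.2145,-.118],D[i]),4))
E
```

```text
[ 0.5682537   0.21724097 -0.11162636] [[[-0.6, -0.4], [-0.6, 0.2], [-0.4, -0.4], [-0.3, 0.2], [0.7, -1.9], [0.1, -0.3]], [[-0.3, 0.5], [-0.5, -1.6], [-1.2, 0.9], [-0.6, -1.4], [0.8, -0.4], [-0.6, 0.3]]]
[ 0.56695027  0.21677549 -0.11105577] [[[-0.5, 0.1], [-0.4, 0.7], [-0.2, -0.0], [-0.2, 0.6], [0.9, -1.4], [0.3, 0.1]], [[-0.0, 0.0], [-0.0, -0.0], [-0.0, 0.0], [-0.0, -0.0], [0.0, -0.0], [-0.0, 0.0]]]
[ 0.56950188  0.2172929  -0.11302104] [[[-0.0, -0.0], [-0.0, -0.0], [-0.0, -0.0], [-0.0, -0.0], [0.0, -0.0], [0.0, -0.0]], [[0.1, 0.6], [-0.0, -1.4], [-0.9, 1.0], [-0.1, -1.3], [1.3, -0.3], [-0.3, 0.4]]]
[0.5751 0.0694 0.0884] [[0.5725 0.0678 0.0862]]
[0.609  0.3586 0.0815] [[0.6066 0.3558 0.0862]]
[0.522  0.0768 0.0746] [[0.5187 0.0741 0.0718]]
[0.555  0.3654 0.0669] [[0.5529 0.3621 0.0718]]
[0.5174 0.393  0.1297] [[0.5214 0.387  0.1341]]
[0.4695 0.0885 0.1304] [[0.4669 0.0853 0.1302]]
```

```bash
python3 - <<'E'
from h import *
from scipy.ndimage import map_coordinates
g=cv2.cvtColor(cv2.imread("pics/top0.png"),cv2.COLOR_BGR2GRAY).astype(float)
p=[.569,.2165,-.117]
ys=np.arange(-.165,.166,.001)
for x in(.024,-.032):
    # max over transverse for centre, per y
    xs=np.arange(x-.015,x+.016,.001)
    A=np.array([map_coordinates(g,proj("top",dw(p,np.c_[np.full_like(ys,xx),ys,0*ys]))[:,::-1].T,order=1) for xx in xs])
    thr=(A.max()+np.median(A))/2
    for a,b in((-.14,-.09),(-.05,.05),(.09,.14)):
        m=(ys>a)&(ys<b);B=A[:,m].mean(1);B=B-np.percentile(B,30);B[B<0]=0;print("rail centre x",x,np.round((B*xs).sum()/B.sum(),4))
    prof=A[11:20].mean(0)
    import scipy.signal as ss
    lo=ss.find_peaks(-prof,prominence=8)[0];print("dips",np.round(ys[lo]*1e3).tolist())
    e=np.where(np.diff((prof>(prof.max()+prof.min())/2).astype(int)))[0];print("edges",np.round(ys[e]*1e3).tolist())
E
```

```text
rail centre x 0.024 0.0223
rail centre x 0.024 0.0226
rail centre x 0.024 0.0234
dips [-159.0, -124.0, -88.0, -53.0, -18.0, 17.0, 53.0, 86.0, 124.0, 151.0]
edges [-147.0, 123.0, 124.0, 145.0, 161.0]
rail centre x -0.032 -0.0333
rail centre x -0.032 -0.0328
rail centre x -0.032 -0.0323
dips [-158.0, -122.0, -87.0, -54.0, -18.0, 17.0, 53.0, 86.0, 122.0, 154.0]
edges [-146.0, -19.0, -18.0, 85.0, 87.0, 120.0, 124.0, 146.0]
```

```bash
cat >> h.py <<'E'
P=np.array([.5685,.216,-.119])
def th(st=None):
    q=(st or manip.get_state())["ee_rot"]; return 2*np.arctan2(q[2],q[1])
def to(pos,t=None):
    st=manip.get_state();a=th(st);d=np.array(pos)-st["position"]
    while a-(t if t is not None else a)>np.pi/2:a-=np.pi
    turn=0 if t is None else (a-t+np.pi/2)%np.pi-np.pi/2
    dx=d[0]*np.cos(a)+d[1]*np.sin(a);dy=d[0]*np.sin(a)-d[1]*np.cos(a)
    print("tool d(mm) x %.1f y %.1f z %.1f turn %.3f"%(dx*1e3,dy*1e3,-d[2]*1e3,turn), "| after turn: x %.1f y %.1f"%tuple(1e3*np.array([d[0]*np.cos(a-turn)+d[1]*np.sin(a-turn),d[0]*np.sin(a-turn)-d[1]*np.cos(a-turn)])))
def G(d,up=0): # TCP for grasp point at deck mm d
    g=dw(P,np.array(d)/1e3)[0]; return g+[0,0,-.019+up]
TH=np.pi/2+P[2]
E
python3 - <<'E'
from h import *
print(th(),TH);L=G([-68,-140,62]);K=G([-49,166,62]);print(L,K)
to(L+[0,0,.08],TH)
E
```

```text
1.300008690110968 1.4517963267948966
[0.47080325 0.08668395 0.1034347 ] [0.52536292 0.38834002 0.10831923]
tool d(mm) x -365.0 y 430.5 z 47.1 turn -0.152 | after turn: x -425.9 y 370.4
```

>>> {"name": "send_rows", "arguments": {
  "increments": [
    [0.5, 0, 0, 0, -0.152],
    [0.5, -0.0355, 0.0309, 0, 0],
    [0.5, -0.0355, 0.0309, 0, 0],
    [0.5, -0.0355, 0.0309, 0, 0],
    [0.5, -0.0355, 0.0309, 0, 0],
    [0.5, -0.0355, 0.0309, 0, 0],
    [0.5, -0.0355, 0.0309, 0, 0],
    [0.5, -0.0355, 0.0309, 0, 0]
  ],
  "squeeze": 40
}}

```text
clock: 1.1
position: [0.3396, 0.2803, 0.2311]
ee_rot: [-0.0, 0.748, 0.664, -0.0]
contact_force: [0.3, 0.2, -0.4]
width: 0.0425
```

>>> {"name": "send_rows", "arguments": {
  "increments": [
    [0.5, -0.0355, 0.0309, 0, 0],
    [0.5, -0.0355, 0.0309, 0, 0],
    [0.5, -0.0355, 0.0309, 0, 0],
    [0.5, -0.0355, 0.0309, 0, 0],
    [0.5, -0.0355, 0.0309, 0, 0],
    [0.5, 0, 0, 0.04, 0],
    [0.5, 0, 0, 0, 0]
  ]
}}

```text
clock: 1.98
position: [0.4689, 0.0865, 0.1886]
ee_rot: [-0.003, 0.748, 0.663, -0.003]
contact_force: [-0.0, 0.8, -0.3]
width: 0.0429
```

```bash
python3 - <<'E'
from h import *
L=G([-68,-140,62]);to(L,TH)
t=manip.get_image("top");crop(t,130,160,290,280,5,"pics/t1.png");s=manip.get_image("scene");crop(s,250,60,410,200,4,"pics/s1.png")
E
```

```text
tool d(mm) x 0.4 y 1.8 z 85.2 turn -0.001 | after turn: x 0.4 y 1.8
```

View pics/s1.png

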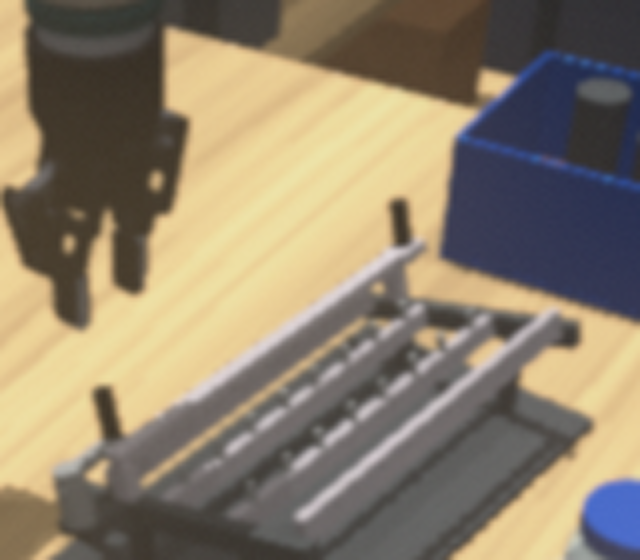

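The gripper is above the latch grip, whose top is at crop (102,395), and lines up with it. I'll descend and close.

>>> {"name": "send_rows", "arguments": {
  "increments": [
    [0.5, 0, 0.002, 0.02, 0],
    [0.5, 0, 0, 0.025, 0],
    [0.5, 0, 0, 0.025, 0],
    [0.5, 0, 0, 0.015, 0],
    [0.2, 0, 0, 0, 0],
    [0, 0, 0, 0, 0],
    [0, 0, 0, 0, 0],
    [0, 0, 0, 0, 0]
  ],
  "squeeze": 30
}}

```text
clock: 3.08
position: [0.4744, 0.0879, 0.1076]
ee_rot: [0.0, 0.748, 0.664, 0.002]
contact_force: [-0.6, 5.6, 5.0]
width: 0.0127
```

```bash
python3 - <<'E'
from h import *
t=manip.get_image("top");crop(t,180,180,290,280,5,"pics/t2.png");s=manip.get_image("scene");crop(s,240,100,380,230,4,"pics/s2.png")
# arc waypoints
prev=G([-68,-140,62]);a=TH
for ang in np.arange(80,-1,-10):
    r=np.radians(ang);q=G([-68-45*np.cos(r),-185+45*np.sin(r),62]);d=(q-prev)*1e3;prev=q
    print(ang,np.round([d[0]*np.cos(a)+d[1]*np.sin(a),d[0]*np.sin(a)-d[1]*np.cos(a),-d[2]],1))
E
```

```text
80 [-0.7 -7.6  2. ]
70 [-2.  -7.3  1.9]
60 [-3.3 -6.9  1.8]
50 [-4.5 -6.2  1.7]
40 [-5.5 -5.4  1.4]
30 [-6.4 -4.3  1.2]
20 [-7.1 -3.2  0.9]
10 [-7.6 -2.   0.5]
0 [-7.8 -0.7  0.2]
```

View pics/s2.png

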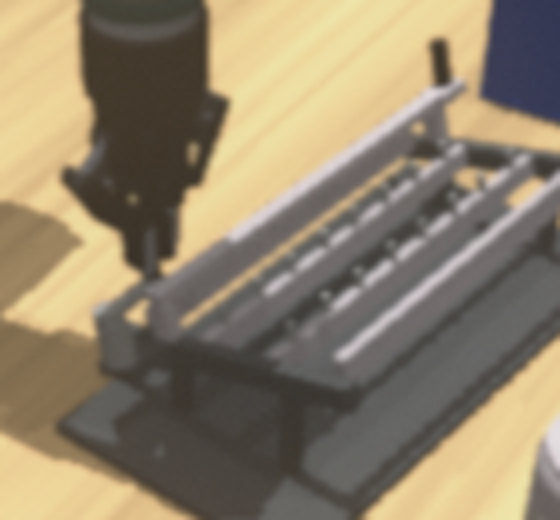

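Latch grip held (12.7 mm wide). Now the arc.

>>> {"name": "send_rows", "arguments": {
  "increments": [
    [0, -0.0007, -0.0076, 0.002, 0],
    [0, -0.002, -0.0073, 0.0019, 0],
    [0, -0.0033, -0.0069, 0.0018, 0],
    [0, -0.0045, -0.0062, 0.0017, 0],
    [0, -0.0055, -0.0054, 0.0014, 0],
    [0, -0.0064, -0.0043, 0.0012, 0],
    [0, -0.0071, -0.0032, 0.0009, 0],
    [0, -0.0076, -0.002, 0.0005, 0]
  ]
}}

```text
clock: 4.18
position: [0.4208, 0.0577, 0.0944]
ee_rot: [-0.006, 0.748, 0.664, -0.002]
contact_force: [-8.1, 11.3, 6.7]
width: 0.0129
```

>>> {"name": "send_rows", "arguments": {
  "increments": [
    [0, -0.0078, -0.0007, 0.0002, 0],
    [0, -0.003, 0, 0, 0],
    [0, 0, 0, 0, 0]
  ]
}}

```text
clock: 4.55
position: [0.4176, 0.0492, 0.0939]
ee_rot: [-0.008, 0.749, 0.662, -0.002]
contact_force: [-10.1, 18.2, 8.0]
width: 0.0126
```

```bash
python3 - <<'E'
from h import *
print(G([-113,-185,62])); to(G([-113,-185,62]))
t=manip.get_image("top");crop(t,180,180,290,280,5,"pics/t3.png");s=manip.get_image("scene");crop(s,240,100,380,230,4,"pics/s3.png")
E
```

```text
[0.42228088 0.04716501 0.09186608]
tool d(mm) x -1.4 y 4.9 z 2.0 turn 0.000 | after turn: x -1.4 y 4.9
```

View pics/s3.png

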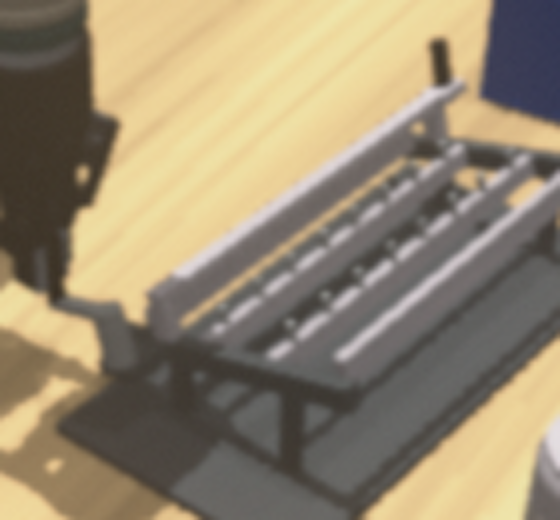

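>>> {"name": "send_rows", "arguments": {
  "increments": [
    [0, -0.004, 0, 0, 0],
    [0, 0, 0, 0, 0],
    [0, 0, 0, 0, 0]
  ]
}}

```text
clock: 5.03
position: [0.4175, 0.0489, 0.0939]
ee_rot: [-0.011, 0.75, 0.661, 0.001]
contact_force: [-8.0, 30.3, 6.9]
width: 0.0129
```

At the stop: only 0.3 mm of motion, with force rising to 30 N. I'll back off, release and lift.

>>> {"name": "send_rows", "arguments": {
  "increments": [
    [0, 0.006, 0, 0, 0],
    [0.35, 0, 0, 0, 0],
    [0.35, 0, 0, 0, 0],
    [0.35, 0, 0, -0.03, 0],
    [0.35, 0, 0, -0.04, 0],
    [0.35, 0, 0, -0.03, 0],
    [0.5, 0, 0, 0, 0]
  ]
}}

```text
clock: 5.9
position: [0.4271, 0.0457, 0.1971]
ee_rot: [0.003, 0.748, 0.664, 0.002]
contact_force: [-0.1, -0.7, -1.5]
width: 0.0423
```

```bash
python3 - <<'E'
from h import *
to(G([-49,166,62])+[0,0,.09],TH)
t=manip.get_image("top");crop(t,130,160,290,280,5,"pics/t4.png");s=manip.get_image("scene");crop(s,240,100,380,230,4,"pics/s4.png")
E
```

```text
tool d(mm) x 351.9 y 56.7 z -1.3 turn -0.000 | after turn: x 351.9 y 56.9
```

View pics/s4.png

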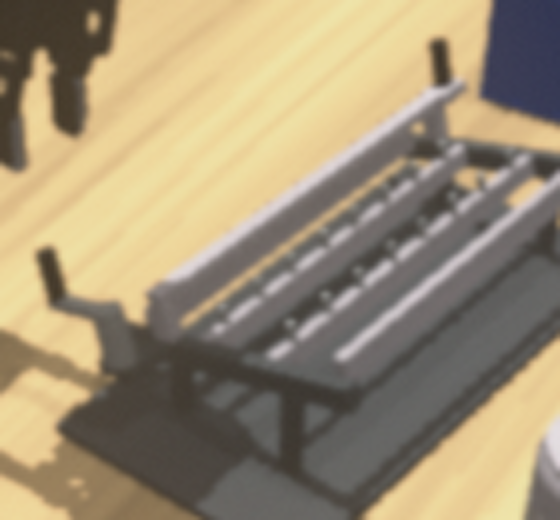

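View pics/t4.png

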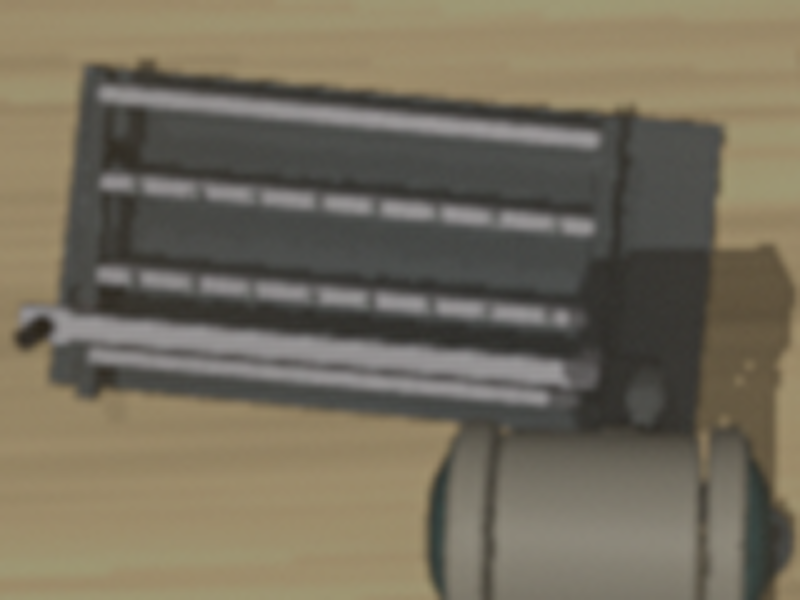

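The lever now points down the slope (crop: grip top at (45,255)). Next is the keeper.

>>> {"name": "send_rows", "arguments": {
  "increments": [
    [0.5, 0.05, 0.0075, 0, 0],
    [0.5, 0.05, 0.0075, 0, 0],
    [0.5, 0.05, 0.0075, 0, 0],
    [0.5, 0.05, 0.0075, 0, 0],
    [0.5, 0.05, 0.0075, 0, 0],
    [0.5, 0.05, 0.0075, 0, 0],
    [0.5, 0.053, 0.009, 0, 0],
    [0.5, 0, 0, 0, 0]
  ]
}}

```text
clock: 7.0
position: [0.5204, 0.3934, 0.1915]
ee_rot: [-0.001, 0.747, 0.665, -0.001]
contact_force: [-0.7, 0.1, 1.4]
width: 0.0423
```

```bash
python3 - <<'E'
from h import *
to(G([-50,167,62]),TH)
s=manip.get_image("scene");crop(s,280,50,400,180,4,"pics/s5.png")
E
```

```text
tool d(mm) x -3.5 y 4.6 z 83.5 turn 0.003 | after turn: x -3.5 y 4.6
```

View pics/s5.png

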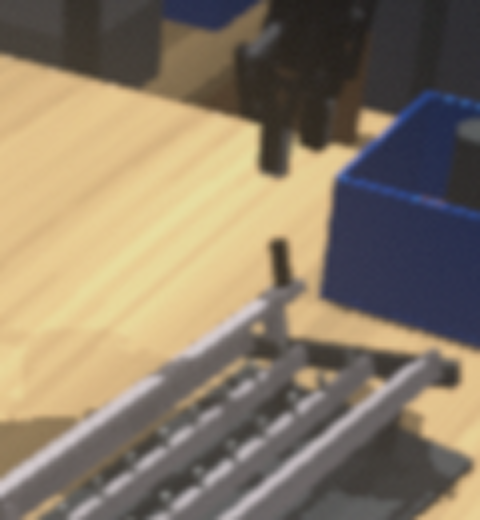

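>>> {"name": "send_rows", "arguments": {
  "increments": [
    [0.5, -0.002, 0.001, 0.02, 0],
    [0.5, 0, 0, 0.025, 0],
    [0.5, 0, 0, 0.022, 0],
    [0.5, 0, 0, 0.014, 0],
    [0.2, 0, 0, 0, 0],
    [0, 0, 0, 0, 0],
    [0, 0, 0, 0, 0],
    [0, 0, 0, 0, 0]
  ],
  "squeeze": 60
}}

```text
clock: 8.05
position: [0.5214, 0.3905, 0.114]
ee_rot: [-0.001, 0.748, 0.664, 0.002]
contact_force: [1.4, 5.2, -6.6]
width: 0.0117
```

>>> {"name": "send_rows", "arguments": {
  "increments": [
    [0, 0, -0.008, 0.0022, 0],
    [0, 0, -0.008, 0.0022, 0],
    [0, 0, -0.008, 0.0022, 0],
    [0, 0, -0.008, 0.0022, 0],
    [0, 0, -0.008, 0.0022, 0],
    [0, 0, -0.007, 0.0015, 0],
    [0, 0, 0, 0, 0],
    [0, 0, 0, 0, 0]
  ]
}}

```text
clock: 9.05
position: [0.4852, 0.395, 0.1043]
ee_rot: [0.006, 0.747, 0.664, 0.01]
contact_force: [17.8, -1.3, -6.2]
width: 0.0113
```

```bash
python3 - <<'E'
from h import *
to(G([-94,166,62]));
s=manip.get_image("scene");crop(s,250,50,400,210,4,"pics/s6.png")
E
```

```text
tool d(mm) x -1.8 y -2.8 z 7.6 turn 0.000 | after turn: x -1.8 y -2.8
```

View pics/s6.png

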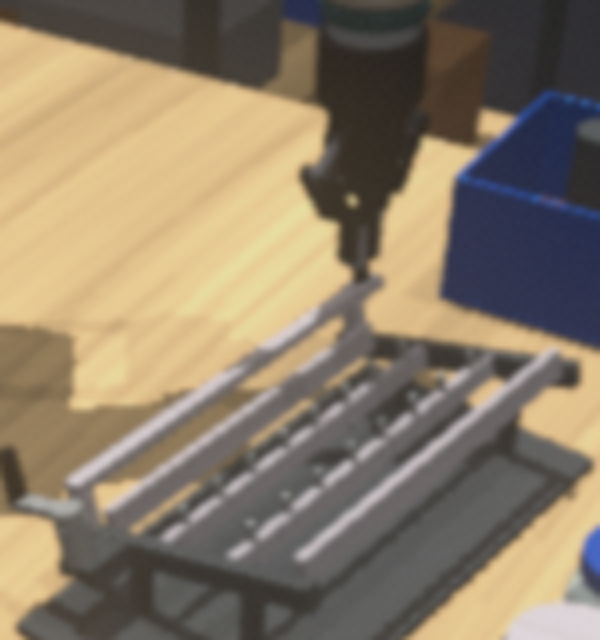

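>>> {"name": "send_rows", "arguments": {
  "increments": [
    [0, 0, -0.005, 0.0013, 0],
    [0, 0, 0, 0, 0],
    [0, 0, 0, 0, 0]
  ]
}}

```text
clock: 9.48
position: [0.4851, 0.3951, 0.1043]
ee_rot: [0.009, 0.747, 0.665, 0.013]
contact_force: [27.5, -4.4, -4.6]
width: 0.0111
```

>>> {"name": "send_rows", "arguments": {
  "increments": [
    [0, 0, 0.01, 0, 0],
    [0.4, 0, 0, 0, 0],
    [0.4, 0, 0, 0, 0],
    [0.4, 0, 0, -0.03, 0],
    [0.4, 0, 0, -0.04, 0],
    [0.4, 0, 0, -0.05, 0],
    [0.5, 0, 0, -0.03, 0],
    [0.5, 0, 0, 0, 0]
  ]
}}

```text
clock: 10.48
position: [0.4797, 0.3942, 0.2528]
ee_rot: [0.0, 0.748, 0.664, 0.003]
contact_force: [0.8, 0.1, -0.1]
width: 0.0427
```

```bash
python3 - <<'E'
from h import *
P0=P
for n in("top","scene"):
    im=manip.get_image(n);cv2.imwrite(f"pics/{n}7.png",im[:,:,::-1])
    big=cv2.resize(im,None,fx=4,fy=4,interpolation=cv2.INTER_CUBIC)
    for d,c in [([[-94,166,69]],(255,0,0)),([[-94,-130,35]],(255,128,0)),([[-94,130,35]],(255,128,0)),([[-113,-185,70]],(0,255,0)),([[-49,166,69]],(255,0,255))]:
        u=proj(n,dw(P0,np.array(d)/1e3))[0]*4; cv2.circle(big,(int(u[0]+2),int(u[1]+2)),4,c,-1)
    x0,y0,x1,y1=(500,620,1160,1120) if n=="top" else (920,400,1640,960)
    cv2.imwrite(f"pics/ov7_{n}.png",big[y0:y1,x0:x1,::-1])
E
```

```text
(no output)
```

View pics/ov7_top.png

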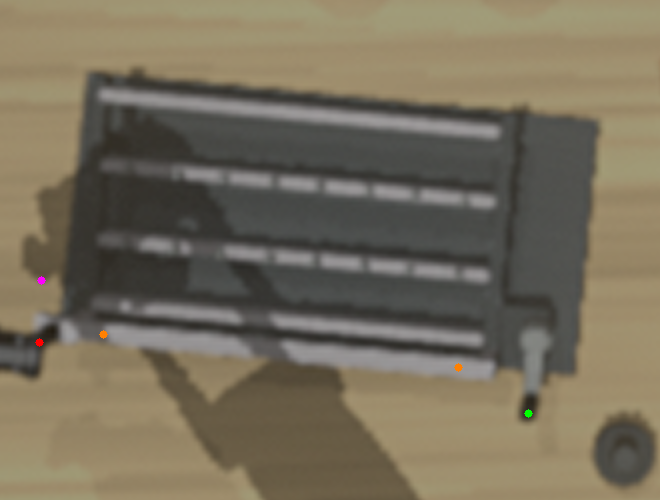

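View pics/ov7_scene.png

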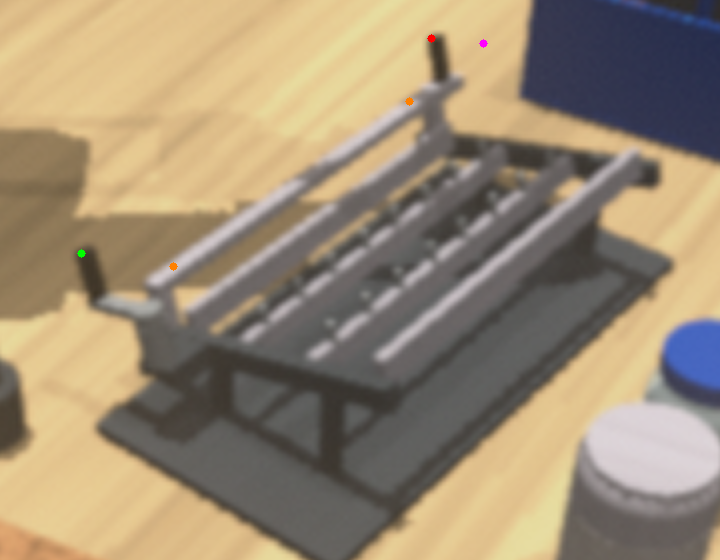

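Keeper is right back and the latch open, both matching the predicted points. Now to measure the holders.

```bash
cat >> h.py <<'E'
def holders(im,name="top",box=(285,150,412,272),z=.021):
    x0,y0,x1,y1=box
    hsv=cv2.cvtColor(im,cv2.COLOR_RGB2HSV)
    m=((hsv[...,1]<70)&(hsv[...,2]<105)).astype(np.uint8);k=np.zeros_like(m);k[y0:y1,x0:x1]=1;m*=k
    out=[]
    for c in cv2.findContours(m,cv2.RETR_EXTERNAL,cv2.CHAIN_APPROX_NONE)[0]:
        if cv2.contourArea(c)<90: continue
        r=cv2.minAreaRect(c)
        if max(r[1])/min(r[1])<2.5: continue
        M=cv2.moments(c);ctr=np.array([M["m10"],M["m01"]])/M["m00"]
        vx,vy=cv2.fitLine(c,cv2.DIST_L2,0,.01,.01)[:2].ravel()
        a=onz(name,ctr-10*np.array([vx,vy]),z);b=onz(name,ctr+10*np.array([vx,vy]),z)
        d=b-a;yaw=np.arctan2(d[1],d[0]); s=onz(name,ctr,z)
        if np.cos(yaw)<0: yaw=(yaw+np.pi+np.pi)%(2*np.pi)-np.pi
        out.append((ctr,r[1],s,yaw))
    return out
E
python3 - <<'E'
from h import *
t=cv2.imread("pics/top7.png")[:,:,::-1].copy();s=cv2.imread("pics/scene7.png")[:,:,::-1].copy()
pts=[]
for c,wh,p,y in holders(t):
    d=np.array([np.cos(y),np.sin(y),0]); print(np.round(c,1),np.round(wh,1),np.round(p,4),round(y,3),"origin",np.round(p+.0125*d,4))
    o=p+.0125*d;o[2]=.023;n=np.array([-d[1],d[0],0]);pts+=[o+a*d+b*n for a in(-.0625,.0375) for b in(-.01,.01)]+[o+.05*d]
for n,im,b in(("top",t,(285,150,410,275)),("scene",s,(130,220,330,370))):
    big=cv2.resize(im,None,fx=4,fy=4,interpolation=cv2.INTER_CUBIC)
    for u in proj(n,np.array(pts)):cv2.circle(big,(int(4*u[0]+2),int(4*u[1]+2)),3,(255,0,0),-1)
    cv2.imwrite(f"pics/h_{n}.png",big[4*b[1]:4*b[3],4*b[0]:4*b[2],::-1])
E
```

```text
[379.6 231.4] [32.5  6.3] [ 0.487  -0.3265  0.021 ] 0.057 origin [ 0.4995 -0.3257  0.021 ]
[345.4 186.8] [32.1  6.2] [ 0.6266 -0.2267  0.021 ] 0.063 origin [ 0.6391 -0.2259  0.021 ]
[373.3 183.5] [32.2  6.2] [ 0.6346 -0.3127  0.021 ] 0.175 origin [ 0.6469 -0.3105  0.021 ]
```

View pics/h_top.png

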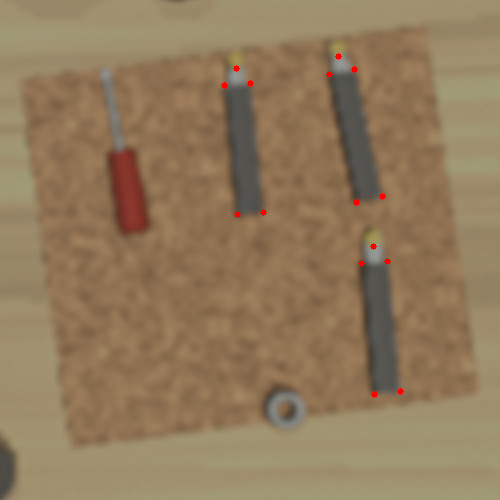

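View pics/h_scene.png

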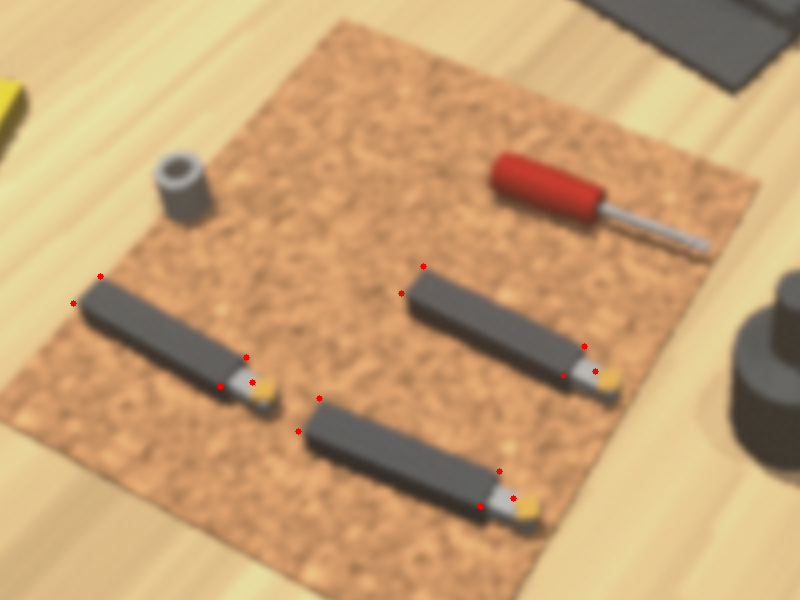

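```bash
python3 - <<'E'
from h import *
to([.636,-.226,.15],np.pi/2+.063)
E
```

```text
tool d(mm) x -596.2 y 229.6 z 99.1 turn -0.181 | after turn: x -627.9 y 118.4
```

>>> {"name": "send_rows", "arguments": {
  "increments": [
    [0.5, 0, 0, 0, -0.181],
    [0.5, -0.0523, 0.0099, 0, 0],
    [0.5, -0.0523, 0.0099, 0, 0],
    [0.5, -0.0523, 0.0099, 0, 0],
    [0.5, -0.0523, 0.0099, 0, 0],
    [0.5, -0.0523, 0.0099, 0, 0],
    [0.5, -0.0523, 0.0099, 0, 0],
    [0.5, -0.0523, 0.0099, 0, 0]
  ]
}}

```text
clock: 11.58
position: [0.5701, 0.0309, 0.2476]
ee_rot: [-0.002, 0.685, 0.729, -0.001]
contact_force: [-0.6, 0.6, 0.2]
width: 0.0427
```

>>> {"name": "send_rows", "arguments": {
  "increments": [
    [0.5, -0.0523, 0.0099, 0, 0],
    [0.5, -0.0523, 0.0099, 0, 0],
    [0.5, -0.0523, 0.0099, 0, 0],
    [0.5, -0.0523, 0.0099, 0, 0],
    [0.5, -0.0523, 0.0099, 0, 0],
    [0.5, 0, 0, 0.04, 0],
    [0.5, 0, 0, 0.05, 0],
    [0.5, 0, 0, 0, 0]
  ]
}}

```text
clock: 12.58
position: [0.6326, -0.2237, 0.1532]
ee_rot: [-0.007, 0.685, 0.729, -0.002]
contact_force: [-0.6, 0.3, 0.7]
width: 0.0428
```

```bash
python3 - <<'E'
from h import *
to([.636,-.226,.006],np.pi/2+.063)
s=manip.get_image("scene");cv2.imwrite("pics/scene8.png",s[:,:,::-1]);crop(s,130,200,330,350,4,"pics/s8.png")
E
```

```text
tool d(mm) x -2.5 y 3.3 z 147.2 turn -0.001 | after turn: x -2.5 y 3.3
```

View pics/s8.png

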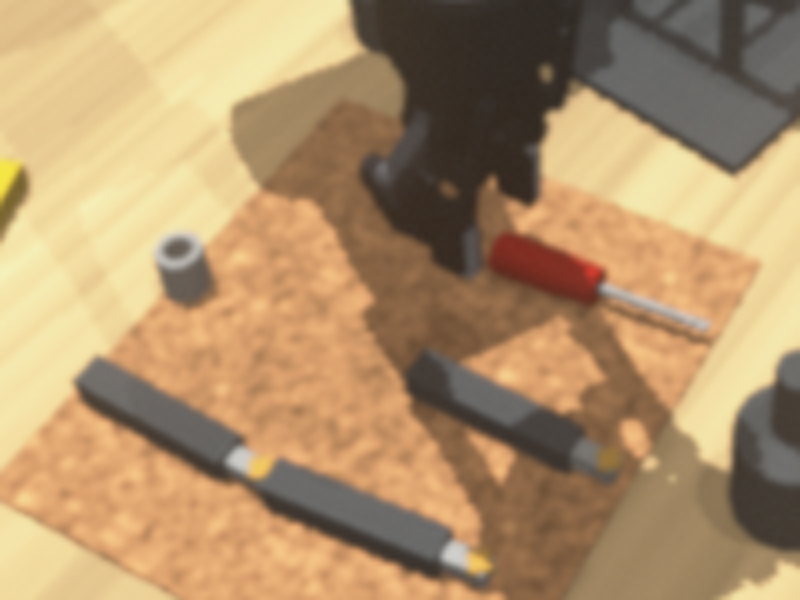

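The third holder (crop (355,510)) has been knocked towards the second (160,420). The first (500,410) has not moved, so I'll grasp it.

>>> {"name": "send_rows", "arguments": {
  "increments": [
    [0.5, -0.0025, 0.003, 0.03, 0],
    [0.5, 0, 0, 0.04, 0],
    [0.5, 0, 0, 0.03, 0],
    [0.5, 0, 0, 0.02, 0],
    [0.5, 0, 0, 0, 0]
  ],
  "squeeze": 60
}}

```text
clock: 13.25
position: [0.6403, -0.2276, 0.0402]
ee_rot: [-0.0, 0.685, 0.729, -0.0]
contact_force: [0.4, -0.2, 0.3]
width: 0.042
```

```bash
python3 - <<'E'
from h import *
to([.636,-.226,.006],np.pi/2+.063)
s=manip.get_image("scene");crop(s,180,200,330,320,5,"pics/s9.png")
E
```

```text
tool d(mm) x 1.8 y -4.2 z 34.2 turn -0.000 | after turn: x 1.8 y -4.2
```

View pics/s9.png

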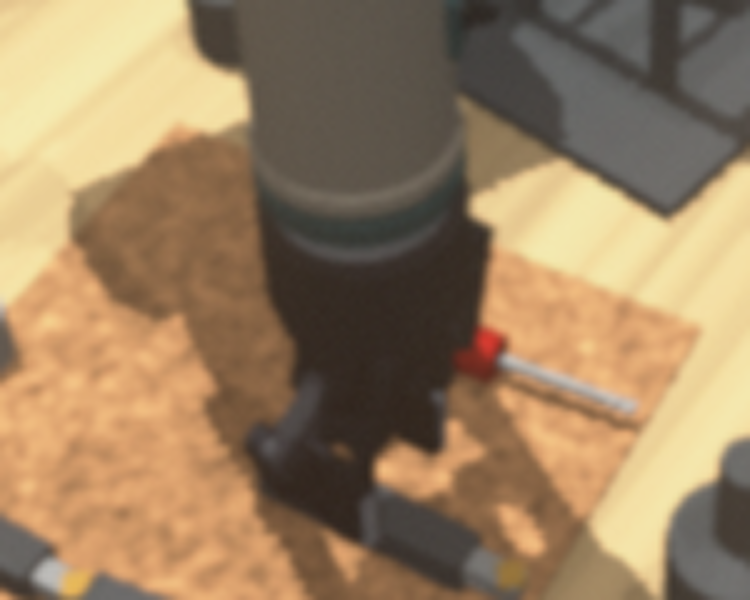

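>>> {"name": "send_rows", "arguments": {
  "increments": [
    [0.5, 0.0018, -0.0042, 0.012, 0],
    [0.5, 0, 0, 0.012, 0],
    [0.5, 0, 0, 0.01, 0],
    [0.5, 0, 0, 0, 0],
    [0.5, 0, 0, 0, 0]
  ]
}}

```text
clock: 13.92
position: [0.6359, -0.2264, 0.0059]
ee_rot: [0.0, 0.685, 0.729, 0.0]
contact_force: [0.1, 0.1, -0.2]
width: 0.0425
```

>>> {"name": "send_rows", "arguments": {
  "increments": [
    [0.2, 0, 0, 0, 0],
    [0.1, 0, 0, 0, 0],
    [0, 0, 0, 0, 0],
    [0, 0, 0, 0, 0],
    [0, 0, 0, 0, 0],
    [0, 0, 0, 0, 0]
  ]
}}

```text
clock: 14.68
position: [0.6362, -0.2263, 0.0066]
ee_rot: [0.0, 0.685, 0.729, 0.0]
contact_force: [-0.3, 1.1, 5.1]
width: 0.0181
```

>>> {"name": "send_rows", "arguments": {
  "increments": [
    [0, 0, 0, -0.02, 0],
    [0, 0, 0, -0.04, 0],
    [0, 0, 0, -0.05, 0],
    [0, 0, 0, -0.05, 0],
    [0, 0, 0, -0.04, 0],
    [0, 0, 0, 0, 0],
    [0, 0, 0, 0, 0]
  ]
}}

```text
clock: 15.55
position: [0.6341, -0.2257, 0.2027]
ee_rot: [-0.003, 0.685, 0.729, -0.001]
contact_force: [-0.6, -0.4, -5.7]
width: 0.0183
```

```bash
python3 - <<'E'
from h import *
W=dw(P,np.array([-4,35,10])/1e3)[0];print(W)
to([W[0],W[1],.16],TH)
s=manip.get_image("scene");crop(s,150,140,350,290,4,"pics/s10.png")
E
```

```text
[0.56626433 0.2515166  0.08863558]
tool d(mm) x 480.5 y -38.1 z 42.7 turn 0.181 | after turn: x 465.8 y -124.1
```

View pics/s10.png

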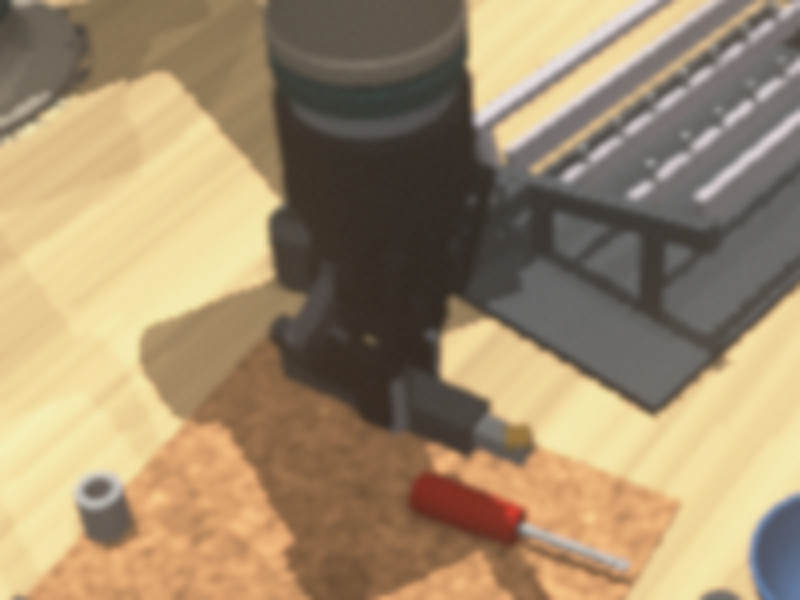

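Holder is held level, with its head forward at crop (515,440). I'll carry it to the bay at y = +35.

>>> {"name": "send_rows", "arguments": {
  "increments": [
    [0, 0, 0, 0, 0.181],
    [0, 0.0466, -0.0124, 0, 0],
    [0, 0.0466, -0.0124, 0, 0],
    [0, 0.0466, -0.0124, 0, 0],
    [0, 0.0466, -0.0124, 0, 0],
    [0, 0.0466, -0.0124, 0, 0],
    [0, 0.0466, -0.0124, 0, 0],
    [0, 0.0466, -0.0124, 0, 0]
  ]
}}

```text
clock: 16.6
position: [0.5864, 0.1092, 0.2029]
ee_rot: [-0.002, 0.748, 0.664, -0.002]
contact_force: [1.2, 0.3, -4.7]
width: 0.0186
```

>>> {"name": "send_rows", "arguments": {
  "increments": [
    [0, 0.0466, -0.0124, 0, 0],
    [0, 0.0466, -0.0124, 0, 0],
    [0, 0.0464, -0.0125, 0, 0],
    [0, 0, 0, 0.02, 0],
    [0, 0, 0, 0.02, 0],
    [0, 0, 0, 0, 0],
    [0, 0, 0, 0, 0]
  ]
}}

```text
clock: 17.48
position: [0.5676, 0.2507, 0.1651]
ee_rot: [-0.0, 0.748, 0.664, -0.001]
contact_force: [0.2, 1.1, -4.8]
width: 0.0184
```

```bash
python3 - <<'E'
from h import *
W=dw(P,np.array([-4,35,10])/1e3)[0]
to([W[0],W[1],W[2]-.0064],TH)
s=manip.get_image("scene");crop(s,260,60,410,200,4.2,"pics/s11.png")
t=manip.get_image("top");crop(t,130,140,290,260,4.5,"pics/t11.png")
E
```

```text
tool d(mm) x 0.7 y -1.4 z 82.9 turn -0.000 | after turn: x 0.7 y -1.4
```

View pics/s11.png

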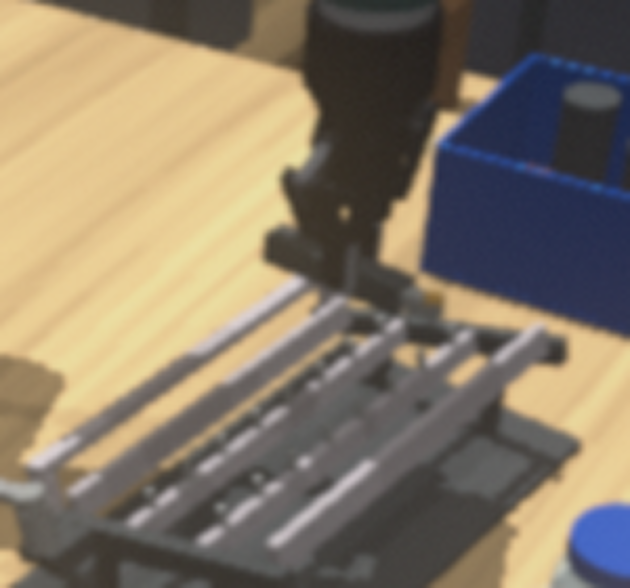

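View pics/t11.png

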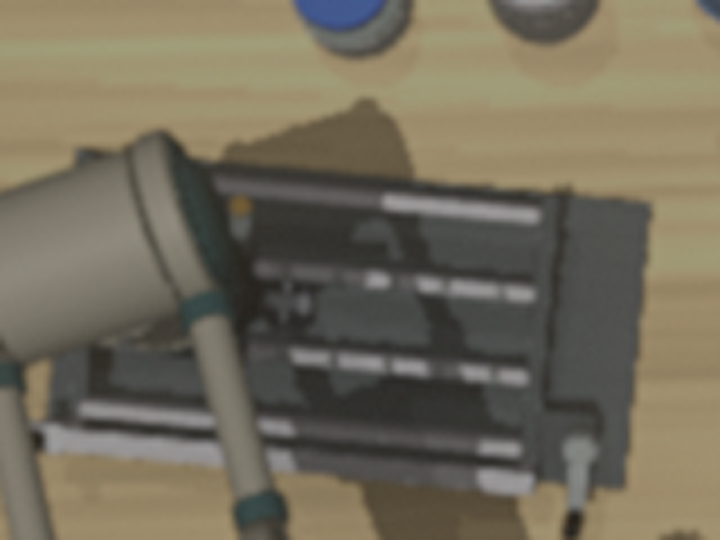

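```bash
python3 - <<'E'
from h import *
w=onz("top",[(240.5)/4.5+129.5,(205.5)/4.5+139.5],.175);print(w,(Rdeck(P[2]).T@(w-[P[0],P[1],.08]))*1e3)
E
```

```text
[0.62767196 0.24359883 0.175     ] [78.0350395  34.42850693 77.54499806]
```

>>> {"name": "send_rows", "arguments": {
  "increments": [
    [0, 0.0007, -0.0014, 0.02, 0],
    [0, 0, 0, 0.02, 0],
    [0, 0, 0, 0.02, 0],
    [0, 0, 0, 0.008, 0],
    [0, 0, 0, 0, 0],
    [0, 0, 0, 0, 0]
  ]
}}

```text
clock: 18.32
position: [0.5673, 0.252, 0.099]
ee_rot: [0.0, 0.748, 0.664, 0.001]
contact_force: [0.8, -0.2, -3.9]
width: 0.0186
```

>>> {"name": "send_rows", "arguments": {
  "increments": [
    [0, 0, 0, 0.004, 0],
    [0, 0, 0, 0.003, 0],
    [0, 0, 0, 0.003, 0],
    [0, 0, 0, 0.002, 0],
    [0, 0, 0, 0, 0]
  ],
  "squeeze": 22
}}

```text
clock: 18.95
position: [0.5664, 0.2519, 0.0895]
ee_rot: [0.0, 0.748, 0.664, 0.001]
contact_force: [-7.0, -1.1, 13.5]
width: 0.0189
```

>>> {"name": "send_rows", "arguments": {
  "increments": [
    [0, 0, 0, 0.002, 0],
    [0, 0, 0, 0.002, 0],
    [0, 0, 0, 0.002, 0],
    [0, 0, 0, 0, 0]
  ],
  "squeeze": 20
}}

```text
clock: 19.45
position: [0.5642, 0.2522, 0.0836]
ee_rot: [-0.001, 0.748, 0.664, -0.0]
contact_force: [-10.3, -0.1, 16.8]
width: 0.0186
```

```bash
python3 - <<'E'
from h import *
s=manip.get_image("scene");crop(s,280,70,410,190,5,"pics/s12.png")
E
```

```text
(no output)
```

View pics/s12.png

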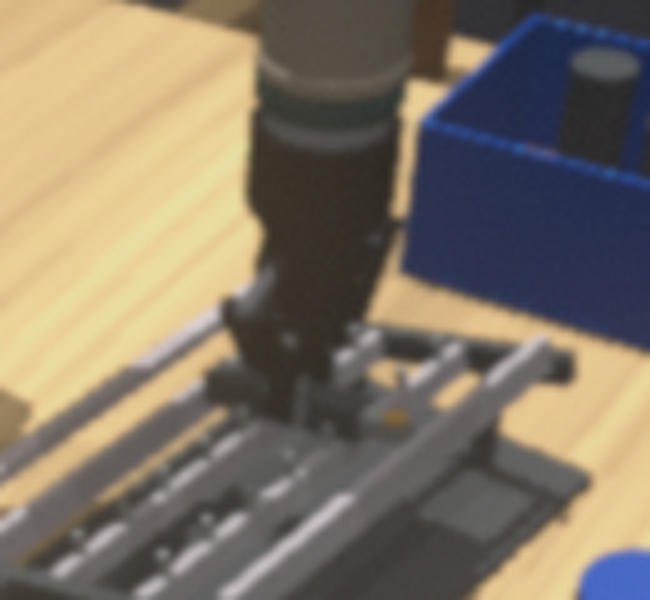

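>>> {"name": "send_rows", "arguments": {
  "increments": [
    [0, 0, 0, 0.002, 0],
    [0, 0, 0, 0.001, 0],
    [0.3, 0, 0, 0, 0],
    [0.42, 0, 0, 0, 0],
    [0.42, 0, 0, 0, 0],
    [0.42, 0, 0, 0, 0]
  ]
}}

```text
clock: 20.25
position: [0.5666, 0.2517, 0.0766]
ee_rot: [-0.0, 0.748, 0.664, -0.0]
contact_force: [0.7, -0.6, -0.2]
width: 0.0359
```

>>> {"name": "send_rows", "arguments": {
  "increments": [
    [0.42, 0, 0, -0.02, 0],
    [0.42, 0, 0, -0.04, 0],
    [0.42, 0, 0, -0.05, 0],
    [0.42, 0, 0, -0.03, 0],
    [0.5, -0.06, 0, 0, 0],
    [0.5, -0.06, 0, 0, 0],
    [0.5, -0.06, 0, 0, 0],
    [0.5, -0.06, 0, 0, 0]
  ]
}}

```text
clock: 21.25
position: [0.5377, 0.0117, 0.2168]
ee_rot: [0.0, 0.748, 0.664, 0.0]
contact_force: [0.8, -0.2, 0.3]
width: 0.0426
```

```bash
python3 - <<'E'
from h import *
s=manip.get_image("scene");crop(s,260,70,410,190,5,"pics/s13.png")
t=manip.get_image("top");crop(t,130,160,290,280,5,"pics/t13.png")
E
```

```text
(no output)
```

View pics/s13.png

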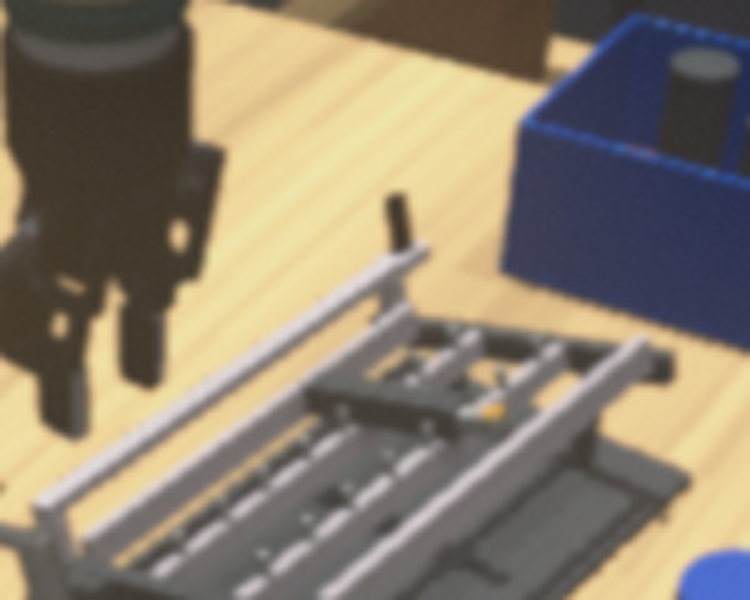

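View pics/t13.png

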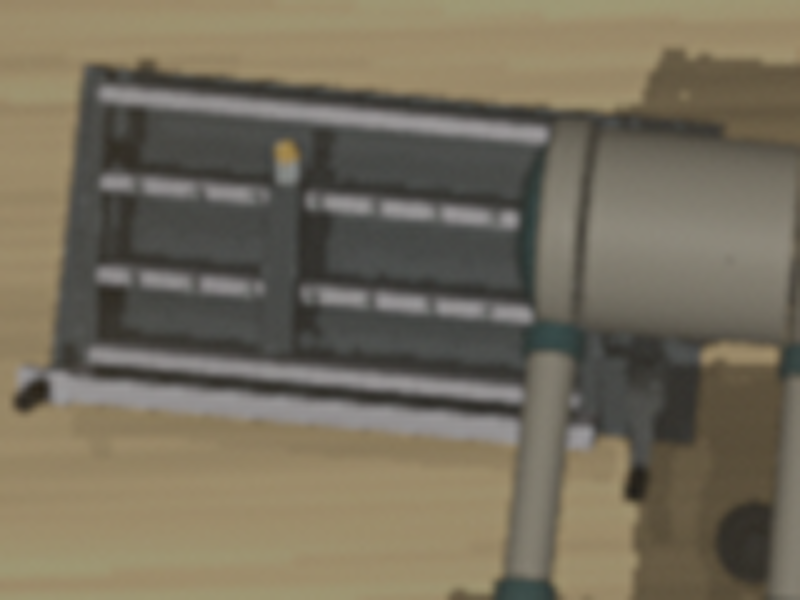

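The first holder is laid in its bay with its head up the slope (top crop (286,155)) and its shank across both rails. Next, re-measure the others.

```bash
python3 - <<'E'
from h import *
for u in((286,142),(279,348)):
    for z in (.10,): pass
    o,d=ray("top",[(u[0]+.5)/5+129.5,(u[1]+.5)/5+159.5])
    R=Rdeck(P[2]);n=R[:,2];q0=np.array([P[0],P[1],.08])+.018*n
    w=o+d*((q0-o)@n)/(d@n);print(np.round(1e3*R.T@(w-[P[0],P[1],.08]),1))
t=manip.get_image("top").copy();cv2.imwrite("pics/top14.png",t[:,:,::-1]);pts=[]
for c,wh,p,y in holders(t):
    d=np.array([np.cos(y),np.sin(y),0]); print(np.round(c,1),np.round(wh,1),round(y,3),"origin",np.round(p+.0125*d,4))
    o=p+.0125*d;o[2]=.023;n=np.array([-d[1],d[0],0]);pts+=[o+a*d+b*n for a in(-.0625,.0375) for b in(-.01,.01)]+[o+.05*d]
big=cv2.resize(t,None,fx=5,fy=5,interpolation=cv2.INTER_CUBIC)
for u in proj("top",np.array(pts)):cv2.circle(big,(int(5*u[0]+2),int(5*u[1]+2)),3,(255,0,0),-1)
cv2.imwrite("pics/h14.png",big[5*150:5*270,5*285:5*415,::-1])
E
```

```text
[60.4 34.8 18. ]
[-62.2  32.3  18. ]
[379.8 232.5] [33.5  6.2] 0.073 origin [ 0.4962 -0.326   0.021 ]
[292.6 211.8] [69. 16.] -0.161 origin [ 0.5664 -0.0642  0.021 ]
[374.3 192.2] [31.6  6.2] 0.177 origin [ 0.6201 -0.3125  0.021 ]
```

View pics/h14.png

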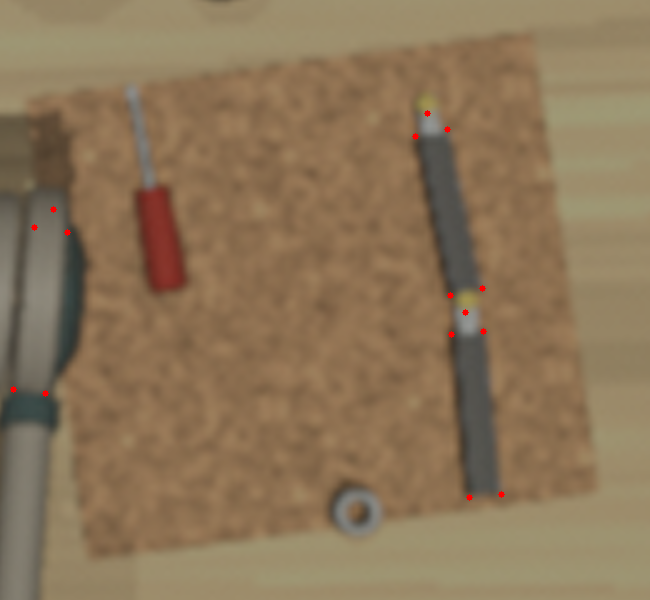

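Holder 3's tail sits at (465,290) in the enlarged crop, right by holder 2's head. I'll take holder 3 first, lifting straight up.

```bash
python3 - <<'E'
from h import *
to([.617,-.3132,.09],np.pi/2+.177)
E
```

```text
tool d(mm) x -311.7 y 118.7 z 126.8 turn -0.301 | after turn: x -332.9 y 21.0
```

>>> {"name": "send_rows", "arguments": {
  "increments": [
    [0.5, 0, 0, 0, -0.15],
    [0.5, 0, 0, 0, -0.151],
    [0.5, -0.055, 0.0035, 0, 0],
    [0.5, -0.055, 0.0035, 0, 0],
    [0.5, -0.055, 0.0035, 0, 0],
    [0.5, -0.055, 0.0035, 0, 0],
    [0.5, -0.055, 0.0035, 0, 0],
    [0.5, -0.058, 0.0035, 0, 0]
  ],
  "squeeze": 60
}}

```text
clock: 22.4
position: [0.6205, -0.31, 0.2166]
ee_rot: [-0.0, 0.639, 0.769, 0.001]
contact_force: [1.2, -0.5, 0.1]
width: 0.043
```

>>> {"name": "send_rows", "arguments": {
  "increments": [
    [0.5, 0, 0, 0.04, 0],
    [0.5, 0, 0, 0.045, 0],
    [0.5, 0, 0, 0.042, 0],
    [0.5, 0, 0, 0, 0],
    [0.5, 0, 0, 0, 0],
    [0.5, 0, 0, 0, 0]
  ]
}}

```text
clock: 23.15
position: [0.6207, -0.3107, 0.0925]
ee_rot: [0.002, 0.64, 0.769, 0.0]
contact_force: [0.1, -0.5, -0.2]
width: 0.0425
```

```bash
python3 - <<'E'
from h import *
to([.617,-.3132,.006],np.pi/2+.177)
s=manip.get_image("scene");crop(s,130,200,330,350,4,"pics/s15.png")
E
```

```text
tool d(mm) x -1.8 y -4.1 z 86.5 turn 0.006 | after turn: x -1.9 y -4.1
```

View pics/s15.png

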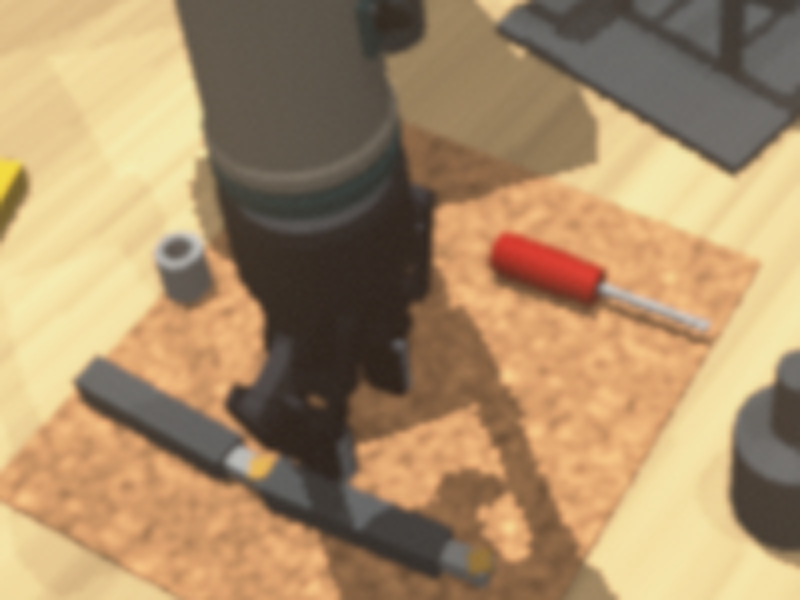

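>>> {"name": "send_rows", "arguments": {
  "increments": [
    [0.5, -0.0018, -0.0041, 0.02, 0.006],
    [0.5, 0, 0, 0.03, 0],
    [0.5, 0, 0, 0.02, 0],
    [0.5, 0, 0, 0.0165, 0],
    [0.5, 0, 0, 0, 0],
    [0.5, 0, 0, 0, 0]
  ]
}}

```text
clock: 23.95
position: [0.616, -0.3132, 0.0045]
ee_rot: [0.001, 0.642, 0.767, 0.0]
contact_force: [-0.8, -0.0, -0.1]
width: 0.0428
```

>>> {"name": "send_rows", "arguments": {
  "increments": [
    [0.2, 0, 0, 0, 0],
    [0.1, 0, 0, 0, 0],
    [0, 0, 0, 0, 0],
    [0, 0, 0, 0, 0],
    [0, 0, 0, 0, 0],
    [0, 0, 0, 0, 0]
  ]
}}

```text
clock: 24.7
position: [0.616, -0.3134, 0.0047]
ee_rot: [0.001, 0.642, 0.767, 0.0]
contact_force: [-0.3, 0.3, 5.9]
width: 0.0183
```

>>> {"name": "send_rows", "arguments": {
  "increments": [
    [0, 0, 0, -0.02, 0],
    [0, 0, 0, -0.04, 0],
    [0, 0, 0, -0.05, 0],
    [0, 0, 0, -0.05, 0],
    [0, 0, 0, -0.04, 0],
    [0, 0, 0, 0, 0],
    [0, 0, 0, 0, 0]
  ]
}}

```text
clock: 25.58
position: [0.614, -0.3119, 0.2009]
ee_rot: [-0.002, 0.642, 0.767, -0.0]
contact_force: [0.5, -0.0, -3.4]
width: 0.019
```

```bash
python3 - <<'E'
from h import *
W=dw(P,np.array([-4,-35,10])/1e3)[0];print(W)
to([W[0],W[1],.16],TH)
s=manip.get_image("scene");crop(s,130,140,330,350,3.5,"pics/s16.png")
E
```

```text
[0.55795398 0.18201165 0.08863558]
tool d(mm) x 496.1 y 31.4 z 40.9 turn 0.295 | after turn: x 483.8 y -114.3
```

View pics/s16.png

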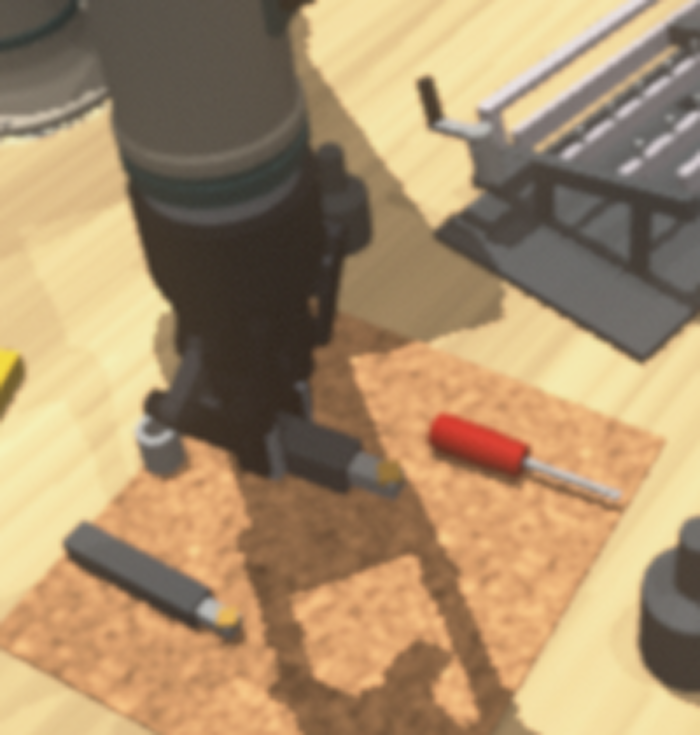

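Held. Holder 2 stayed put. Carry to the bay at y = -35.

>>> {"name": "send_rows", "arguments": {
  "increments": [
    [0, 0, 0, 0, 0.15],
    [0, 0, 0, 0, 0.145],
    [0, 0.0484, -0.0114, 0, 0],
    [0, 0.0484, -0.0114, 0, 0],
    [0, 0.0484, -0.0114, 0, 0],
    [0, 0.0484, -0.0114, 0, 0],
    [0, 0.0484, -0.0114, 0, 0],
    [0, 0.0484, -0.0114, 0, 0]
  ]
}}

```text
clock: 26.62
position: [0.58, -0.0145, 0.2007]
ee_rot: [-0.002, 0.748, 0.664, -0.001]
contact_force: [1.0, -0.4, -3.8]
width: 0.0186
```

>>> {"name": "send_rows", "arguments": {
  "increments": [
    [0, 0.0484, -0.0114, 0, 0],
    [0, 0.0484, -0.0114, 0, 0],
    [0, 0.0484, -0.0114, 0, 0],
    [0, 0.0482, -0.0117, 0, 0],
    [0, 0, 0, 0.02, 0],
    [0, 0, 0, 0.02, 0],
    [0, 0, 0, 0, 0],
    [0, 0, 0, 0, 0]
  ]
}}

```text
clock: 27.62
position: [0.5589, 0.181, 0.1628]
ee_rot: [-0.0, 0.748, 0.664, -0.001]
contact_force: [0.8, -0.6, -2.0]
width: 0.0184
```

```bash
python3 - <<'E'
from h import *
W=dw(P,np.array([-4,-35,10])/1e3)[0]
to([W[0],W[1],W[2]-.0083],TH)
t=manip.get_image("top");crop(t,130,140,290,260,4.5,"pics/t17.png")
s=manip.get_image("scene");crop(s,260,60,410,200,4.2,"pics/s17.png")
E
```

```text
tool d(mm) x 0.8 y -1.1 z 82.5 turn -0.000 | after turn: x 0.8 y -1.1
```

View pics/t17.png

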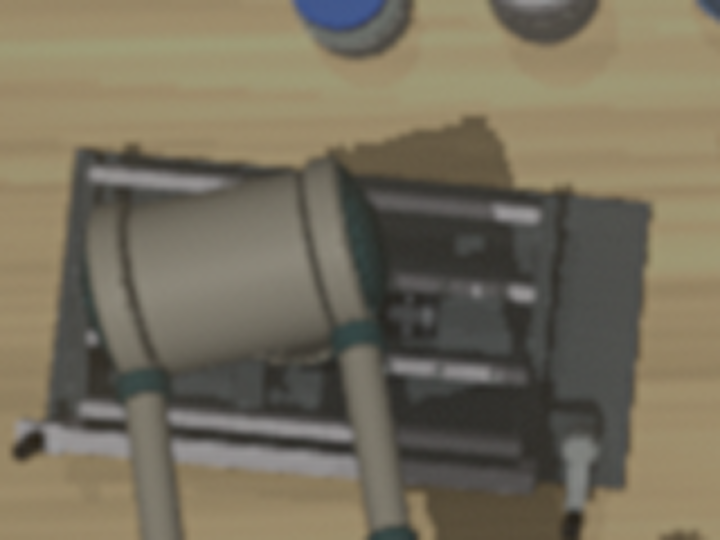

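View pics/s17.png

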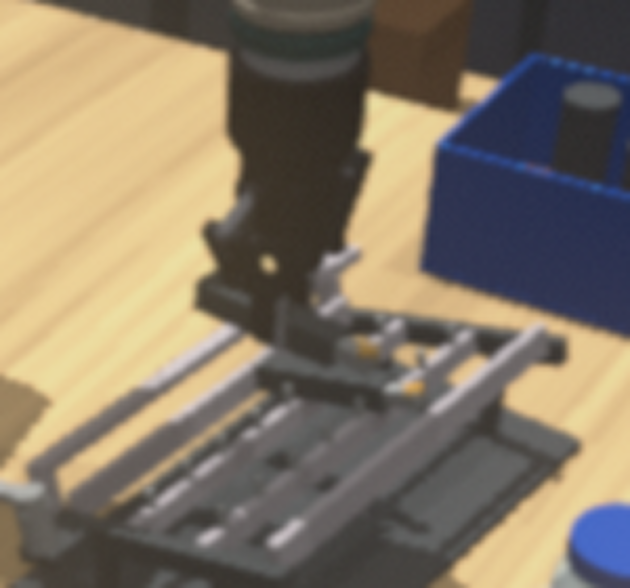

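Same procedure as before. Straight down, then press with a light grip.

>>> {"name": "send_rows", "arguments": {
  "increments": [
    [0, 0.0005, -0.0011, 0.02, 0],
    [0, 0, 0, 0.02, 0],
    [0, 0, 0, 0.02, 0],
    [0, 0, 0, 0.007, 0],
    [0, 0, 0, 0, 0],
    [0, 0, 0, 0, 0]
  ]
}}

```text
clock: 28.48
position: [0.5589, 0.182, 0.0975]
ee_rot: [0.001, 0.748, 0.664, 0.001]
contact_force: [-0.9, -0.1, -3.1]
width: 0.0186
```

>>> {"name": "send_rows", "arguments": {
  "increments": [
    [0, 0, 0, 0.004, 0],
    [0, 0, 0, 0.003, 0],
    [0, 0, 0, 0.002, 0],
    [0, 0, 0, 0.002, 0],
    [0, 0, 0, 0.002, 0],
    [0, 0, 0, 0.001, 0],
    [0, 0, 0, 0, 0]
  ],
  "squeeze": 20
}}

```text
clock: 29.35
position: [0.5574, 0.182, 0.0861]
ee_rot: [0.0, 0.748, 0.664, 0.0]
contact_force: [-9.2, -1.7, 19.2]
width: 0.0187
```

>>> {"name": "send_rows", "arguments": {
  "increments": [
    [0, 0, 0, 0.002, 0],
    [0, 0, 0, 0.002, 0],
    [0, 0, 0, 0.002, 0],
    [0, 0, 0, 0, 0],
    [0.3, 0, 0, 0, 0],
    [0.42, 0, 0, 0, 0],
    [0.42, 0, 0, 0, 0],
    [0.42, 0, 0, 0, 0]
  ]
}}

```text
clock: 30.35
position: [0.5582, 0.1818, 0.0761]
ee_rot: [-0.0, 0.748, 0.664, -0.0]
contact_force: [0.3, 0.2, -1.1]
width: 0.036
```

>>> {"name": "send_rows", "arguments": {
  "increments": [
    [0.42, 0, 0, -0.02, 0],
    [0.42, 0, 0, -0.04, 0],
    [0.42, 0, 0, -0.05, 0],
    [0.42, 0, 0, -0.03, 0],
    [0.5, -0.06, 0, 0, 0],
    [0.5, -0.06, 0, 0, 0],
    [0.5, -0.06, 0, 0, 0],
    [0.5, -0.06, 0, 0, 0]
  ]
}}

```text
clock: 31.35
position: [0.5293, -0.0583, 0.2163]
ee_rot: [0.0, 0.748, 0.664, 0.0]
contact_force: [0.5, -0.6, 0.5]
width: 0.0426
```

```bash
python3 - <<'E'
from h import *
s=manip.get_image("scene");crop(s,260,70,410,190,5,"pics/s18.png")
t=manip.get_image("top");crop(t,130,160,290,280,5,"pics/t18.png");pts=[]
cv2.imwrite("pics/top18.png",t[:,:,::-1])
for c,wh,p,y in holders(t):
    d=np.array([np.cos(y),np.sin(y),0]); print(np.round(c,1),np.round(wh,1),round(y,3),"origin",np.round(p+.0125*d,4))
E
```

```text
[379.6 232.5] [31.7  6.4] 0.08 origin [ 0.496  -0.3255  0.021 ]
```

View pics/s18.png

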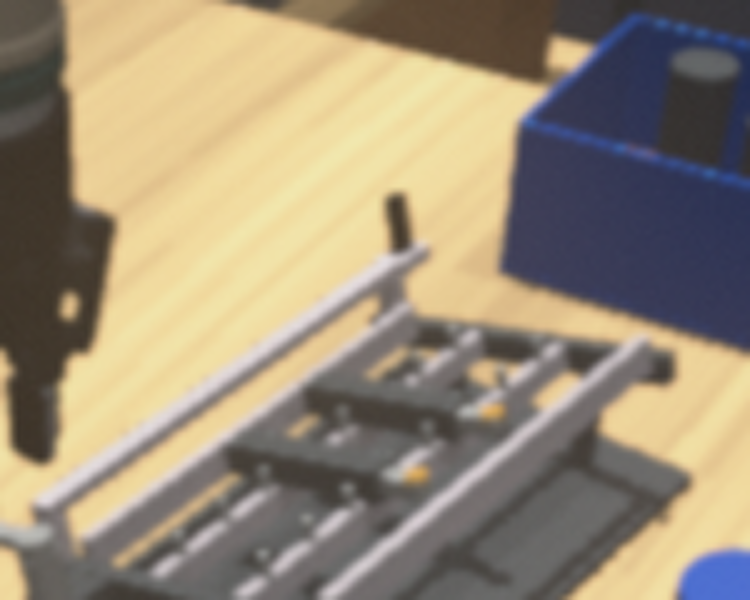

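View pics/t18.png

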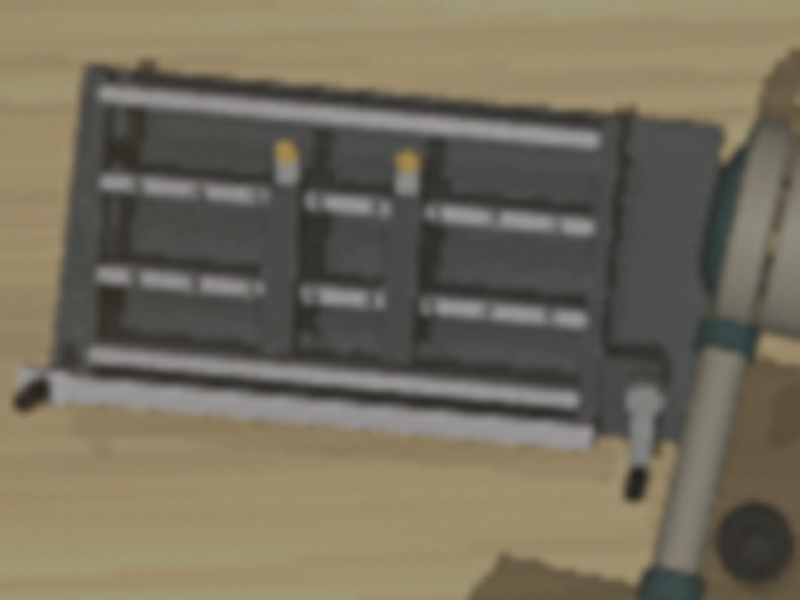

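View pics/top18.png

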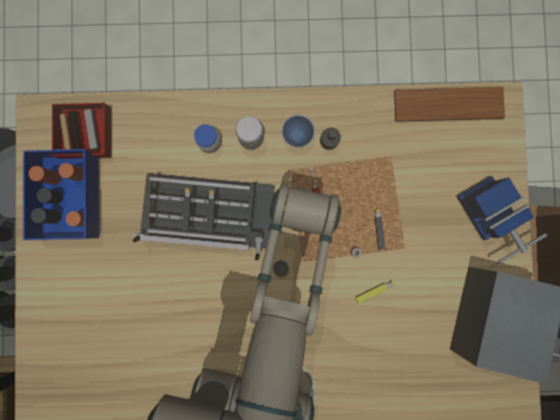

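Two are laid. Now the last one on the mat (top view (380,229)).

```bash
python3 - <<'E'
from h import *
to([.4935,-.326,.09],np.pi/2+.07)
E
```

```text
tool d(mm) x -266.2 y -2.3 z 126.2 turn -0.195 | after turn: x -260.7 y -53.9
```

>>> {"name": "send_rows", "arguments": {
  "increments": [
    [0.5, 0, 0, 0, -0.1],
    [0.5, 0, 0, 0, -0.089],
    [0.5, -0.0522, -0.0108, 0, 0],
    [0.5, -0.0522, -0.0108, 0, 0],
    [0.5, -0.0522, -0.0108, 0, 0],
    [0.5, -0.0522, -0.0108, 0, 0],
    [0.5, -0.0522, -0.0108, 0, 0],
    [0.5, 0, 0, 0, 0]
  ],
  "squeeze": 60
}}

```text
clock: 32.45
position: [0.4939, -0.3238, 0.2156]
ee_rot: [0.0, 0.683, 0.73, -0.0]
contact_force: [-0.1, 0.8, 0.1]
width: 0.0426
```

>>> {"name": "send_rows", "arguments": {
  "increments": [
    [0.5, 0, 0, 0.04, 0],
    [0.5, 0, 0, 0.045, 0],
    [0.5, 0, 0, 0.042, 0],
    [0.5, 0, 0, 0, 0],
    [0.5, 0, 0, 0, 0],
    [0.5, 0, 0, 0, 0]
  ]
}}

```text
clock: 33.2
position: [0.4955, -0.3212, 0.0916]
ee_rot: [0.002, 0.682, 0.732, 0.0]
contact_force: [0.2, 0.5, 0.5]
width: 0.0427
```

```bash
python3 - <<'E'
from h import *
to([.4935,-.326,.006],np.pi/2+.07)
s=manip.get_image("scene");crop(s,110,200,310,350,4,"pics/s19.png")
E
```

```text
tool d(mm) x -4.6 y -2.4 z 85.6 turn 0.001 | after turn: x -4.6 y -2.4
```

View pics/s19.png

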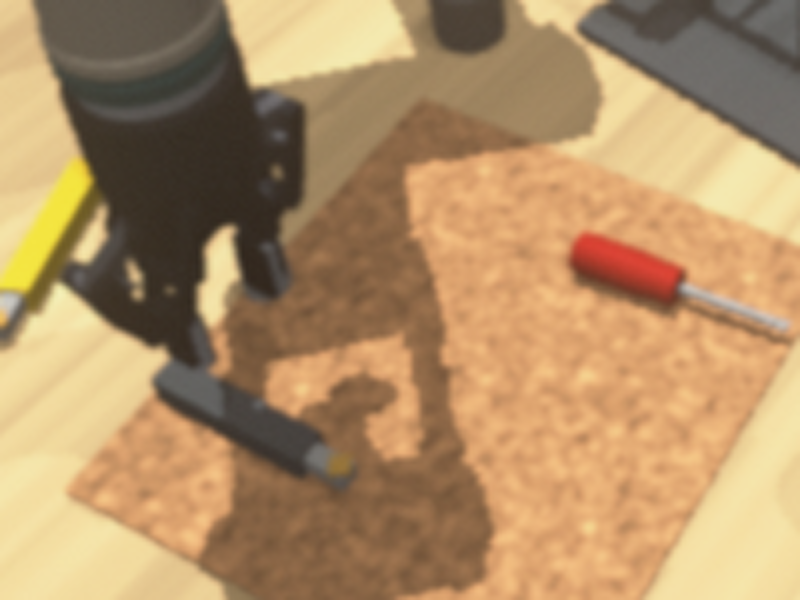

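>>> {"name": "send_rows", "arguments": {
  "increments": [
    [0.5, -0.0046, -0.0024, 0.02, 0],
    [0.5, 0, 0, 0.03, 0],
    [0.5, 0, 0, 0.02, 0],
    [0.5, 0, 0, 0.0145, 0],
    [0.5, 0, 0, 0, 0],
    [0.5, 0, 0, 0, 0]
  ]
}}

```text
clock: 34.0
position: [0.4927, -0.3259, 0.0058]
ee_rot: [0.001, 0.682, 0.731, 0.0]
contact_force: [-0.2, -0.4, -0.1]
width: 0.043
```

>>> {"name": "send_rows", "arguments": {
  "increments": [
    [0.2, 0, 0, 0, 0],
    [0.1, 0, 0, 0, 0],
    [0, 0, 0, 0, 0],
    [0, 0, 0, 0, 0],
    [0, 0, 0, 0, 0],
    [0, 0, 0, 0, 0]
  ]
}}

```text
clock: 34.75
position: [0.4926, -0.326, 0.006]
ee_rot: [0.001, 0.682, 0.732, -0.0]
contact_force: [-1.3, -0.7, 6.4]
width: 0.0184
```

>>> {"name": "send_rows", "arguments": {
  "increments": [
    [0, 0, 0, -0.02, 0],
    [0, 0, 0, -0.04, 0],
    [0, 0, 0, -0.05, 0],
    [0, 0, 0, -0.05, 0],
    [0, 0, 0, -0.04, 0],
    [0, 0, 0, 0, 0],
    [0, 0, 0, 0, 0]
  ]
}}

```text
clock: 35.62
position: [0.4908, -0.3244, 0.2028]
ee_rot: [-0.002, 0.682, 0.731, -0.0]
contact_force: [-1.0, 0.4, -3.5]
width: 0.0184
```

```bash
python3 - <<'E'
from h import *
W=dw(P,np.array([-4,-105,10])/1e3)[0];print(W)
to([W[0],W[1],.16],TH)
s=manip.get_image("scene");crop(s,110,140,310,350,3.5,"pics/s20.png")
E
```

```text
[0.54964362 0.1125067  0.08863558]
tool d(mm) x 431.7 y 89.3 z 42.8 turn 0.189 | after turn: x 440.8 y 6.5
```

View pics/s20.png

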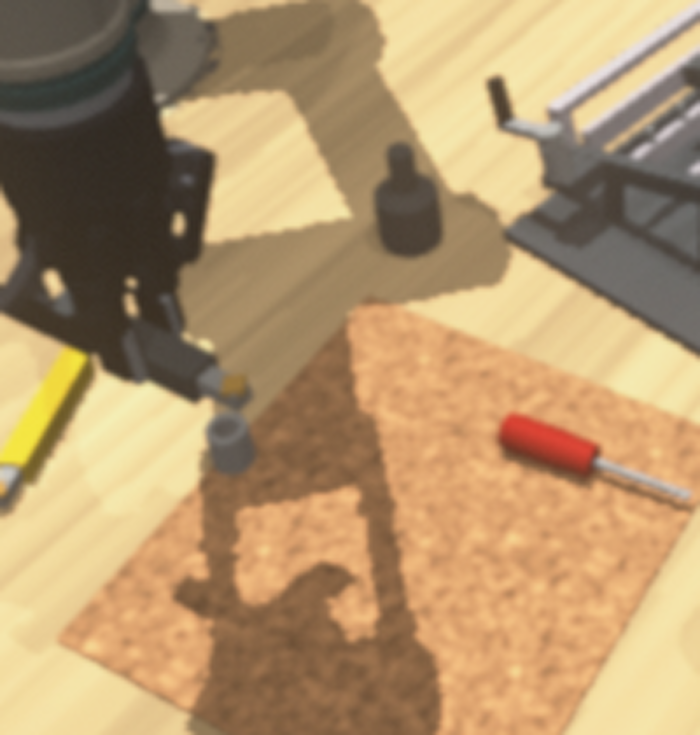

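>>> {"name": "send_rows", "arguments": {
  "increments": [
    [0, 0, 0, 0, 0.1],
    [0, 0, 0, 0, 0.089],
    [0, 0.0441, 0.0006, 0, 0],
    [0, 0.0441, 0.0006, 0, 0],
    [0, 0.0441, 0.0006, 0, 0],
    [0, 0.0441, 0.0006, 0, 0],
    [0, 0.0441, 0.0006, 0, 0],
    [0, 0.0441, 0.0006, 0, 0]
  ]
}}

```text
clock: 36.67
position: [0.5256, -0.0613, 0.2023]
ee_rot: [-0.002, 0.748, 0.664, -0.001]
contact_force: [-0.4, -0.0, -2.8]
width: 0.0185
```

>>> {"name": "send_rows", "arguments": {
  "increments": [
    [0, 0.0441, 0.0006, 0, 0],
    [0, 0.0441, 0.0006, 0, 0],
    [0, 0.0441, 0.0006, 0, 0],
    [0, 0.0439, 0.0006, 0, 0],
    [0, 0, 0, 0.02, 0],
    [0, 0, 0, 0.02, 0],
    [0, 0, 0, 0, 0],
    [0, 0, 0, 0, 0]
  ]
}}

```text
clock: 37.67
position: [0.55, 0.1115, 0.1643]
ee_rot: [-0.0, 0.748, 0.664, -0.0]
contact_force: [0.3, 0.4, -2.8]
width: 0.0186
```

```bash
python3 - <<'E'
from h import *
W=dw(P,np.array([-4,-105,10])/1e3)[0]
to([W[0],W[1],W[2]-.007],TH)
s=manip.get_image("scene");crop(s,230,60,400,200,4.2,"pics/s21.png")
E
```

```text
tool d(mm) x 1.0 y -0.5 z 82.6 turn 0.000 | after turn: x 1.0 y -0.5
```

View pics/s21.png

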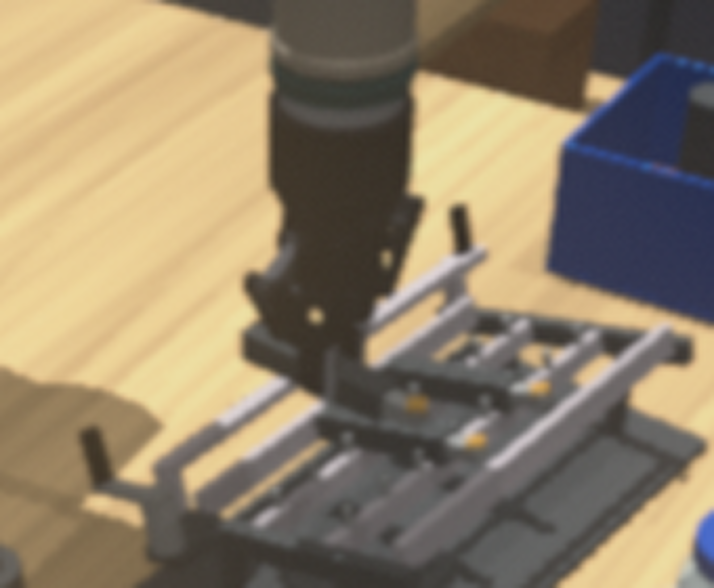

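>>> {"name": "send_rows", "arguments": {
  "increments": [
    [0, 0.0005, -0.0006, 0.02, 0],
    [0, 0, 0, 0.02, 0],
    [0, 0, 0, 0.02, 0],
    [0, 0, 0, 0.007, 0],
    [0, 0, 0, 0, 0],
    [0, 0, 0, 0, 0]
  ]
}}

```text
clock: 38.48
position: [0.5505, 0.1122, 0.099]
ee_rot: [0.001, 0.748, 0.664, 0.001]
contact_force: [0.7, 0.4, -3.8]
width: 0.019
```

>>> {"name": "send_rows", "arguments": {
  "increments": [
    [0, 0, 0, 0.004, 0],
    [0, 0, 0, 0.003, 0],
    [0, 0, 0, 0.002, 0],
    [0, 0, 0, 0.002, 0],
    [0, 0, 0, 0.002, 0],
    [0, 0, 0, 0.001, 0],
    [0, 0, 0, 0, 0]
  ],
  "squeeze": 20
}}

```text
clock: 39.35
position: [0.5489, 0.1124, 0.0872]
ee_rot: [0.0, 0.748, 0.664, 0.0]
contact_force: [-8.5, -0.0, 18.5]
width: 0.0189
```

>>> {"name": "send_rows", "arguments": {
  "increments": [
    [0, 0, 0, 0.002, 0],
    [0, 0, 0, 0.002, 0],
    [0, 0, 0, 0.002, 0],
    [0, 0, 0, 0, 0],
    [0.3, 0, 0, 0, 0],
    [0.42, 0, 0, 0, 0],
    [0.42, 0, 0, 0, 0],
    [0.42, 0, 0, 0, 0]
  ]
}}

```text
clock: 40.35
position: [0.5498, 0.1121, 0.0776]
ee_rot: [-0.0, 0.748, 0.664, -0.0]
contact_force: [0.8, 0.2, -0.1]
width: 0.0357
```

>>> {"name": "send_rows", "arguments": {
  "increments": [
    [0.42, 0, 0, -0.02, 0],
    [0.42, 0, 0, -0.04, 0],
    [0.42, 0, 0, -0.05, 0],
    [0.42, 0, 0, -0.04, 0],
    [0.5, -0.06, 0, 0, 0],
    [0.5, -0.06, 0, 0, 0],
    [0.5, -0.06, 0, 0, 0],
    [0.5, 0, 0, 0, 0]
  ]
}}

```text
clock: 41.35
position: [0.5279, -0.0705, 0.2277]
ee_rot: [0.0, 0.75, 0.662, -0.001]
contact_force: [0.3, 1.1, -0.5]
width: 0.0427
```

```bash
python3 - <<'E'
from h import *
s=manip.get_image("scene");crop(s,240,70,390,200,5,"pics/s22.png")
t=manip.get_image("top");crop(t,130,160,290,280,5,"pics/t22.png");cv2.imwrite("pics/top22.png",t[:,:,::-1])
to(G([-94,166,64])+[0,0,.1],TH)
E
```

```text
tool d(mm) x 451.4 y -101.7 z 29.0 turn -0.002 | after turn: x 451.6 y -100.9
```

View pics/s22.png

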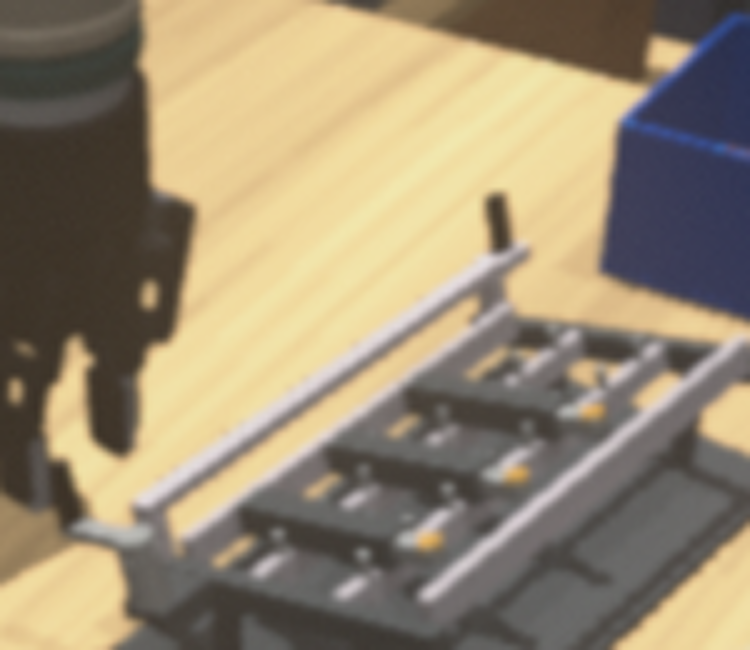

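View pics/t22.png

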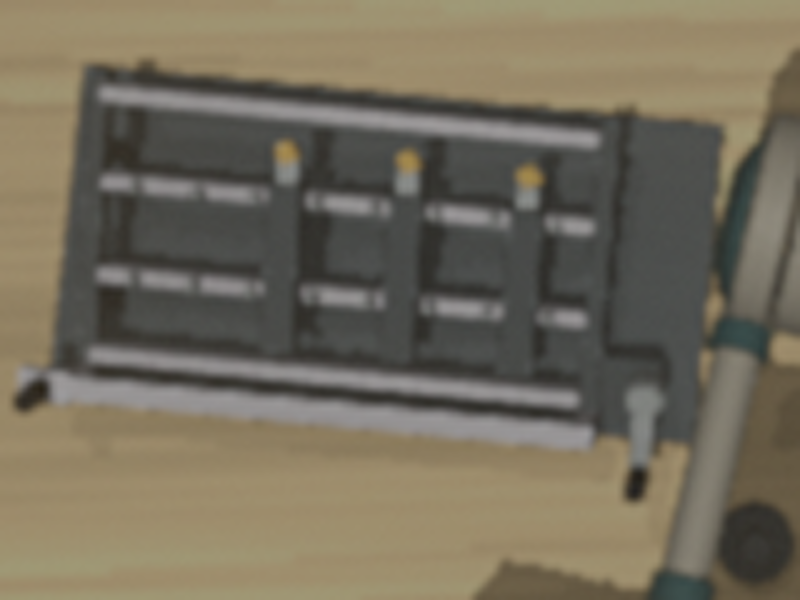

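All three are flat in their bays with heads up the slope (top crop (286,155), (407,162), (528,178)). The mat is empty of holders. Next: keeper home.

>>> {"name": "send_rows", "arguments": {
  "increments": [
    [0.5, 0.0502, -0.0112, 0, 0],
    [0.5, 0.0502, -0.0112, 0, 0],
    [0.5, 0.0502, -0.0112, 0, 0],
    [0.5, 0.0502, -0.0112, 0, 0],
    [0.5, 0.0502, -0.0112, 0, 0],
    [0.5, 0.0502, -0.0112, 0, 0],
    [0.5, 0.0502, -0.0112, 0, 0],
    [0.5, 0.0502, -0.0112, 0, 0]
  ]
}}

```text
clock: 42.45
position: [0.4852, 0.3465, 0.2278]
ee_rot: [-0.0, 0.747, 0.665, 0.0]
contact_force: [0.6, 0.1, 0.1]
width: 0.0427
```

>>> {"name": "send_rows", "arguments": {
  "increments": [
    [0.5, 0.0502, -0.0112, 0, 0],
    [0.5, 0, 0, 0.029, 0],
    [0.5, 0, 0, 0, 0],
    [0.5, 0, 0, 0, 0]
  ]
}}

```text
clock: 42.95
position: [0.4813, 0.3947, 0.1995]
ee_rot: [-0.0, 0.748, 0.664, 0.0]
contact_force: [0.0, -0.3, 0.1]
width: 0.0423
```

```bash
python3 - <<'E'
from h import *
print(G([-94,166,64]));to(G([-94,166,64]),TH)
s=manip.get_image("scene");crop(s,280,50,400,180,4,"pics/s23.png")
E
```

```text
[0.48167239 0.39356387 0.09868339]
tool d(mm) x -1.1 y 0.5 z 100.8 turn 0.001 | after turn: x -1.1 y 0.5
```

View pics/s23.png

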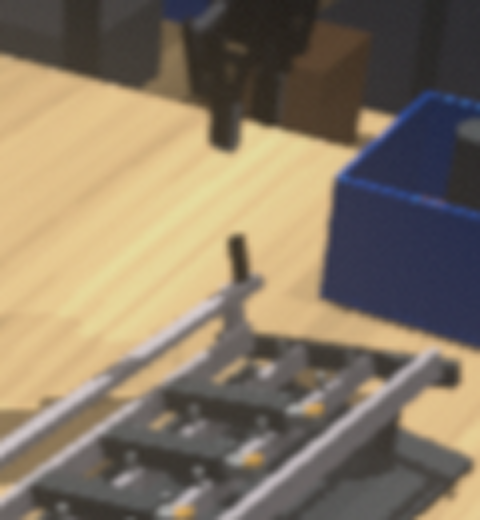

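Descend (stopping a touch high), grip, then push up the slope.

>>> {"name": "send_rows", "arguments": {
  "increments": [
    [0.5, 0, 0.0005, 0.03, 0],
    [0.5, 0, 0, 0.03, 0],
    [0.5, 0, 0, 0.025, 0],
    [0.5, 0, 0, 0.013, 0],
    [0.2, 0, 0, 0, 0],
    [0, 0, 0, 0, 0],
    [0, 0, 0, 0, 0],
    [0, 0, 0, 0, 0]
  ],
  "squeeze": 60
}}

```text
clock: 44.0
position: [0.4832, 0.3952, 0.1022]
ee_rot: [-0.0, 0.748, 0.664, 0.002]
contact_force: [0.8, 3.7, 1.9]
width: 0.0116
```

>>> {"name": "send_rows", "arguments": {
  "increments": [
    [0, 0, 0.008, -0.0021, 0],
    [0, 0, 0.008, -0.0021, 0],
    [0, 0, 0.008, -0.0021, 0],
    [0, 0, 0.008, -0.0021, 0],
    [0, 0, 0.007, -0.0019, 0],
    [0, 0, 0.006, -0.0016, 0],
    [0, 0, 0, 0, 0],
    [0, 0, 0, 0, 0]
  ]
}}

```text
clock: 45.0
position: [0.5263, 0.3899, 0.1138]
ee_rot: [-0.001, 0.748, 0.664, 0.001]
contact_force: [-2.2, 5.0, 2.6]
width: 0.0116
```

>>> {"name": "send_rows", "arguments": {
  "increments": [
    [0, 0, 0.004, -0.001, 0],
    [0, 0, 0, 0, 0],
    [0, 0, 0, 0, 0]
  ]
}}

```text
clock: 45.38
position: [0.5263, 0.3899, 0.1137]
ee_rot: [-0.004, 0.748, 0.664, -0.002]
contact_force: [-8.5, 6.7, 2.1]
width: 0.0115
```

>>> {"name": "send_rows", "arguments": {
  "increments": [
    [0, 0, 0.003, -0.0008, 0],
    [0, 0, 0, 0, 0],
    [0, 0, 0, 0, 0]
  ]
}}

```text
clock: 45.75
position: [0.5263, 0.3898, 0.1138]
ee_rot: [-0.006, 0.748, 0.664, -0.005]
contact_force: [-13.3, 8.7, 2.0]
width: 0.0114
```

The keeper is on its stop: no further motion while the force rises. Release and go to the latch.

>>> {"name": "send_rows", "arguments": {
  "increments": [
    [0, 0, -0.007, 0.0018, 0],
    [0.4, 0, 0, 0, 0],
    [0.4, 0, 0, 0, 0],
    [0.4, 0, 0, -0.03, 0],
    [0.4, 0, 0, -0.04, 0],
    [0.5, 0, 0, -0.04, 0],
    [0.5, 0, 0, 0, 0],
    [0.5, 0, 0, 0, 0]
  ]
}}

```text
clock: 46.75
position: [0.5268, 0.3878, 0.222]
ee_rot: [0.0, 0.748, 0.664, -0.001]
contact_force: [-0.8, -0.6, -0.3]
width: 0.0426
```

```bash
python3 - <<'E'
from h import *
to(G([-113,-185,64])+[0,0,.1],TH)
s=manip.get_image("scene");crop(s,240,70,390,200,5,"pics/s24.png")
E
```

```text
tool d(mm) x -350.6 y -63.7 z 28.2 turn -0.000 | after turn: x -350.6 y -63.8
```

View pics/s24.png

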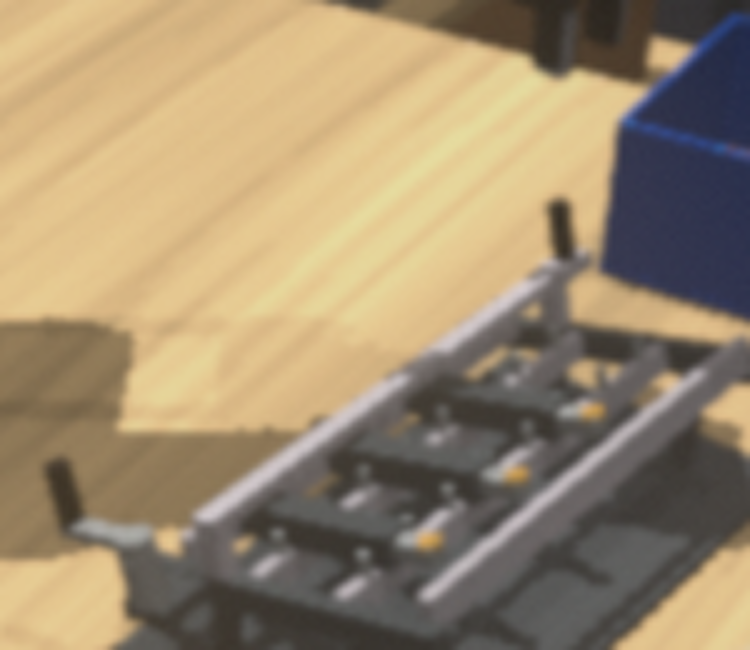

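The keeper bar lies over all three tails. Move to the latch grip (crop (60,470)).

>>> {"name": "send_rows", "arguments": {
  "increments": [
    [0.5, -0.05, -0.0091, 0, 0],
    [0.5, -0.05, -0.0091, 0, 0],
    [0.5, -0.05, -0.0091, 0, 0],
    [0.5, -0.05, -0.0091, 0, 0],
    [0.5, -0.05, -0.0091, 0, 0],
    [0.5, -0.05, -0.0091, 0, 0],
    [0.5, -0.05, -0.0091, 0, 0],
    [0.5, 0, 0, 0.028, 0]
  ]
}}

```text
clock: 47.8
position: [0.4218, 0.0456, 0.1948]
ee_rot: [0.001, 0.749, 0.662, 0.0]
contact_force: [0.0, -0.2, -0.3]
width: 0.0427
```

>>> {"name": "send_rows", "arguments": {
  "increments": [
    [0.5, 0, 0, 0, 0],
    [0.5, 0, 0, 0, 0]
  ]
}}

```text
clock: 48.05
position: [0.4222, 0.0489, 0.1946]
ee_rot: [-0.0, 0.748, 0.664, -0.0]
contact_force: [-0.4, -0.3, 0.2]
width: 0.042
```

```bash
python3 - <<'E'
from h import *
to(G([-113,-185,64]),TH)
E
```

```text
tool d(mm) x -1.7 y -0.3 z 100.8 turn 0.001 | after turn: x -1.7 y -0.3
```

>>> {"name": "send_rows", "arguments": {
  "increments": [
    [0.5, -0.0015, 0, 0.03, 0],
    [0.5, 0, 0, 0.03, 0],
    [0.5, 0, 0, 0.025, 0],
    [0.5, 0, 0, 0.012, 0],
    [0.2, 0, 0, 0, 0],
    [0, 0, 0, 0, 0],
    [0, 0, 0, 0, 0],
    [0, 0, 0, 0, 0]
  ],
  "squeeze": 30
}}

```text
clock: 49.05
position: [0.4229, 0.0488, 0.0986]
ee_rot: [-0.0, 0.748, 0.663, 0.002]
contact_force: [1.9, 5.3, -3.2]
width: 0.0126
```

>>> {"name": "send_rows", "arguments": {
  "increments": [
    [0, 0.0078, 0.0007, -0.0002, 0],
    [0, 0.0076, 0.002, -0.0005, 0],
    [0, 0.0071, 0.0032, -0.0009, 0],
    [0, 0.0064, 0.0043, -0.0012, 0],
    [0, 0.0055, 0.0054, -0.0014, 0],
    [0, 0.0045, 0.0062, -0.0017, 0],
    [0, 0.0033, 0.0069, -0.0018, 0],
    [0, 0.002, 0.0073, -0.0019, 0]
  ]
}}

```text
clock: 50.05
position: [0.4595, 0.0879, 0.1071]
ee_rot: [-0.003, 0.748, 0.664, -0.002]
contact_force: [-4.2, 1.5, -1.7]
width: 0.0126
```

>>> {"name": "send_rows", "arguments": {
  "increments": [
    [0, 0.0007, 0.0076, -0.002, 0],
    [0, 0, 0.002, -0.0005, 0],
    [0, 0, 0, 0, 0],
    [0, 0, 0, 0, 0]
  ]
}}

```text
clock: 50.55
position: [0.4705, 0.0883, 0.1099]
ee_rot: [-0.003, 0.748, 0.663, -0.0]
contact_force: [-3.3, 4.7, -1.9]
width: 0.0126
```

```bash
python3 - <<'E'
from h import *
print(G([-68,-140,64]));to(G([-68,-140,64]),TH)
s=manip.get_image("scene");crop(s,240,70,390,200,5,"pics/s25.png")
E
```

```text
[0.47029272 0.08674499 0.10536748]
tool d(mm) x -1.6 y -0.1 z 4.6 turn -0.001 | after turn: x -1.6 y -0.1
```

View pics/s25.png

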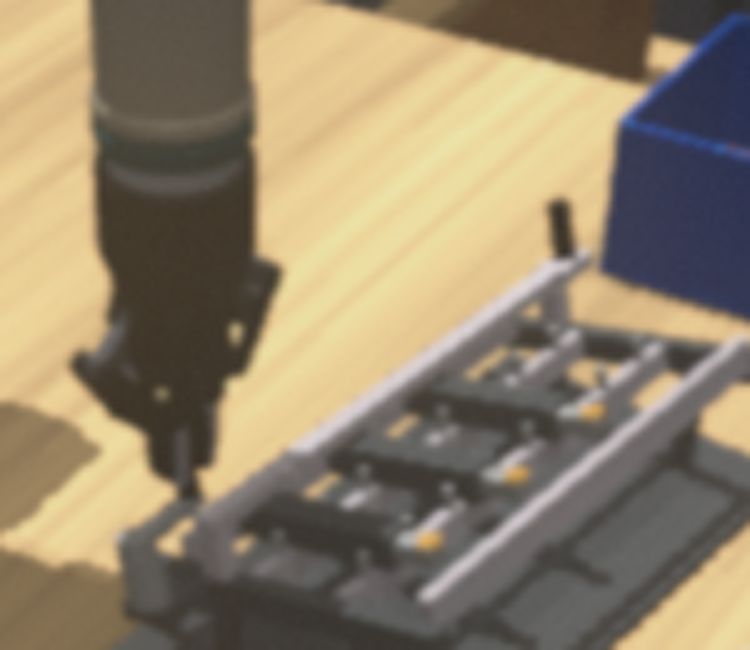

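Nearly there. I'll push on until it stops.

>>> {"name": "send_rows", "arguments": {
  "increments": [
    [0, 0, 0.004, -0.001, 0],
    [0, 0, 0, 0, 0],
    [0, 0, 0, 0, 0]
  ]
}}

```text
clock: 50.98
position: [0.474, 0.088, 0.1109]
ee_rot: [-0.003, 0.748, 0.663, -0.001]
contact_force: [-3.9, 5.1, -0.5]
width: 0.0125
```

>>> {"name": "send_rows", "arguments": {
  "increments": [
    [0, 0, 0.004, -0.001, 0],
    [0, 0, 0, 0, 0],
    [0, 0, 0, 0, 0]
  ]
}}

```text
clock: 51.35
position: [0.474, 0.088, 0.1108]
ee_rot: [-0.006, 0.748, 0.663, -0.004]
contact_force: [-8.7, 7.2, -1.1]
width: 0.0124
```

Stopped at x = 0.474, the same place it was found locked. One more nudge, then release and check.

>>> {"name": "send_rows", "arguments": {
  "increments": [
    [0, 0, 0.004, -0.001, 0],
    [0, 0, 0, 0, 0],
    [0, 0, 0, 0, 0]
  ]
}}

```text
clock: 51.72
position: [0.4741, 0.0879, 0.1108]
ee_rot: [-0.009, 0.748, 0.663, -0.006]
contact_force: [-15.3, 8.3, -0.8]
width: 0.0125
```

>>> {"name": "send_rows", "arguments": {
  "increments": [
    [0, 0, -0.009, 0.002, 0],
    [0.35, 0, 0, 0, 0],
    [0.4, 0, 0, 0, 0],
    [0.4, 0, 0, -0.03, 0],
    [0.4, 0, 0, -0.04, 0],
    [0.5, 0, 0, -0.05, 0],
    [0.5, -0.05, -0.04, 0, 0],
    [0.5, -0.05, -0.04, 0, 0]
  ]
}}

```text
clock: 52.72
position: [0.3869, -0.0032, 0.2322]
ee_rot: [0.002, 0.747, 0.665, 0.0]
contact_force: [0.0, -1.4, -0.2]
width: 0.0426
```

>>> {"name": "send_rows", "arguments": {
  "increments": [
    [0.5, -0.05, -0.03, 0, 0],
    [0.5, -0.05, -0.02, 0, 0],
    [0.5, -0.05, 0, 0, 0],
    [0.5, 0, 0, 0, 0],
    [0.5, 0, 0, 0, 0]
  ]
}}

```text
clock: 53.35
position: [0.3192, -0.1449, 0.2312]
ee_rot: [0.0, 0.748, 0.663, 0.0]
contact_force: [-0.4, 0.3, -1.2]
width: 0.0429
```

```bash
python3 - <<'E'
from h import *
for n in("top","scene"):
    im=manip.get_image(n);cv2.imwrite(f"pics/{n}26.png",im[:,:,::-1])
    big=cv2.resize(im,None,fx=4,fy=4,interpolation=cv2.INTER_CUBIC)
    for d,c in [([[-49,166,69]],(255,0,0)),([[-68,-140,70]],(0,255,0))]:
        u=proj(n,dw(P,np.array(d)/1e3))[0]*4; cv2.circle(big,(int(u[0]+2),int(u[1]+2)),3,c,-1)
    x0,y0,x1,y1=(500,620,1160,1120) if n=="top" else (920,400,1640,960)
    cv2.imwrite(f"pics/ov26_{n}.png",big[y0:y1,x0:x1,::-1])
E
```

```text
(no output)
```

View pics/ov26_top.png

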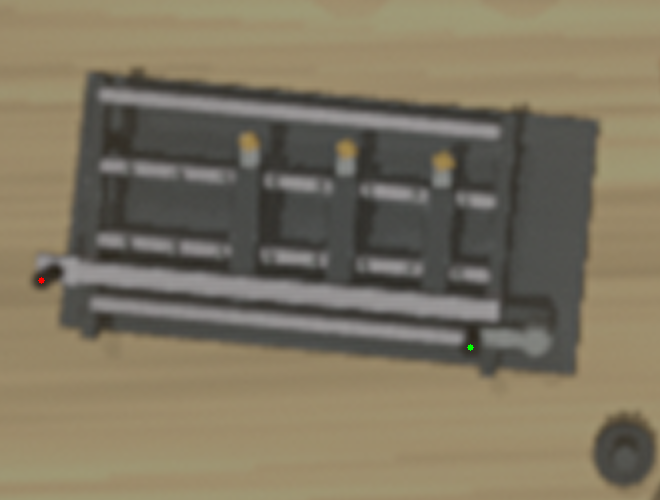

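View pics/ov26_scene.png

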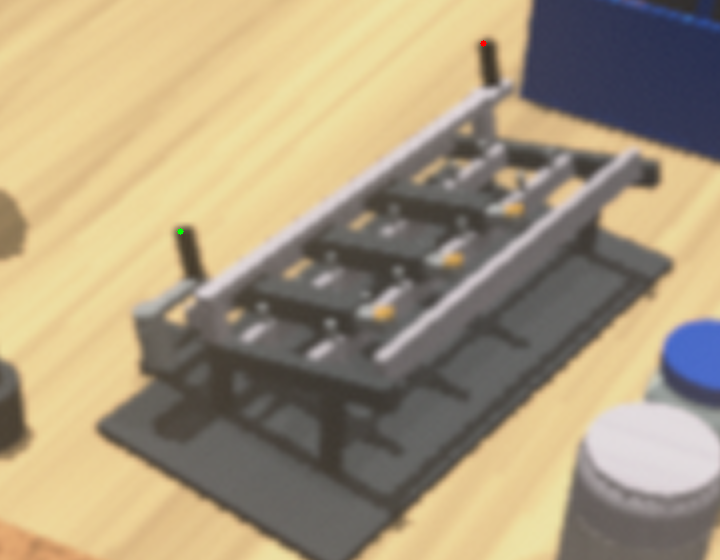

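View pics/scene26.png

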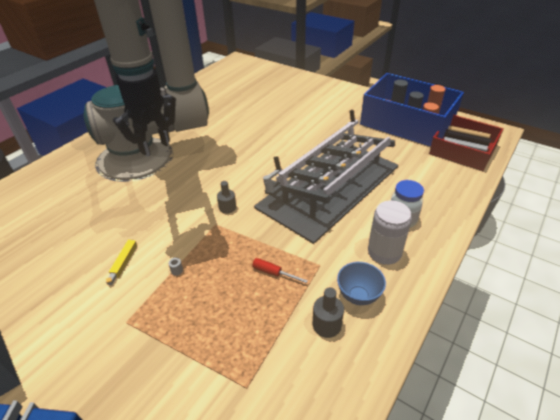

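Everything is in place. Both grips match their home and locked points in both views, and the other things on the bench look unmoved. The arm is clear, so I'll hand in.

```bash
python3 -c "
from rig import manip
print(manip.sign_off())"
```

```text
the job is handed in; nothing more can be done
None
```

I handed the job in at about 53 s, with all three holders laid in the cradle and the cradle shut and locked. `sign_off` gives no verdict, so the result rests on my own checks.

- **Opening:** I swung the latch fully open and pulled the keeper right back. Each was pushed until it stopped moving while the force rose, and both cameras agreed.
- **Holders:** There were three holders on the mat. The yellow look-alike was left alone. They now lie in the bays at y = +35, -35 and -105 mm, flat on both rails with heads up the slope. One holder was knocked aside during the run, so I measured it again before picking it up.
- **Closing:** I pushed the keeper home over the tails and swung the latch round behind it. Both were pushed against their stops.
- **Last checks:** The final pictures show the keeper and latch grips at their predicted home and locked points. The bar covers all three tails, the mat has no holders left, the other things look unmoved and the arm is clear.
- **Disagreement:** The two cameras differed by about 3 to 5 mm in x. I relied on the top view, and it caused no misplacement I could see.

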